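# Clamp three inked wheel nuts in the seat-check fixture

### The job

Three wheel nuts are inked for a seat print and the first already stands in the fixture's base: stand the other two, flange down, fully home in the two free seats, so that each seat has its nut before the bridge goes on. Then take the bridge by its bar handle, fit it over the two dowels (wide hole on the thick dowel), press it down against its springs until both feet bear on the base and all three nuts are clamped, and finish there with the robot still holding it pressed shut. Leave the other things on the bench where they are.

Things in the scene. Friction and masses are not known exactly. Their poses are not given: they have to be found in the camera images.
- seat_base: Lower half of the seat-check fixture, screwed to the bench: dark foot plate 96 x 226 x 8 mm, on it an aluminium block 70 x 196 mm whose upper face lies 22 mm above the bench. Three round seats, 34 mm across and 4 mm deep, lie in a row along its y axis, 42 mm apart, between two upright steel dowels. Origin: centre of the underside, z up.
- thick_dowel (a point): Tip of the thick dowel, at y = +78 mm of the base: 12 mm thick, 30 mm above the upper face, its top 8 mm tapered.
- thin_dowel (a point): Tip of the thin dowel, at y = -78 mm of the base: 8 mm thick, 30 mm above the upper face, its top 8 mm tapered.
- seat_left (a point): Middle of the floor of the seat nearest the thick dowel (at x 0, y +42, z 18 mm of the base); where that nut's origin belongs.
- seat_mid (a point): Middle of the floor of the middle seat (at x 0, y 0, z 18 mm of the base).
- seat_right (a point): Middle of the floor of the seat nearest the thin dowel (at x 0, y -42, z 18 mm of the base).
- press_bridge: Upper half of the fixture: loose aluminium bridge, 0.35 kg, standing on its two feet on the bench; 192 mm long along its y, 48 mm high, 82 mm with the black bar handle. Feet 44 x 36 mm at y = +78 and -78 mm, each with an upright through hole for a dowel; it fits only one way round, y axes alike. Origin: centre of the foot plane, z up; shut, it lies 22 mm above the base's origin.
- wide_hole (a point): Lower mouth of the bridge's wide hole (13.5 mm), for the thick dowel, at y = +78 mm of the bridge.
- narrow_hole (a point): Lower mouth of the bridge's narrow hole (9.5 mm), for the thin dowel, at y = -78 mm of the bridge.
- plungers (a point): Resting tip of the middle one of three sprung plungers, 42 mm apart under the bridge, 9 mm above the foot plane. On seated nuts they carry the bridge, feet 6 mm off the base; pressing it shut takes about 10 N beyond its weight (0.5 N/mm and 1.5 N preload each).
- handle (a point): Middle of the bridge's bar handle, 74 mm above the foot plane: 18 mm thick (along the bridge's x), 70 mm long (along its y), 16 mm high, 18 mm of free space below it. Grip it across its 18 mm, fingers closing along the bridge's x.
- nut1: wheel nut, 55 g, one of three alike, standing flange down on the bench; 19 mm tall, round flange 30 mm across at the foot, narrowing over its lowest 6 mm, above it a hexagon 22 mm across its flats (the flats to grip face +y and -y and every 60 degrees from there, the corners face +x and -x) up to 16 mm above the underside. Origin: centre of its underside, z up.
- nut2: wheel nut, 55 g, one of three alike, standing flange down on the bench; 19 mm tall, round flange 30 mm across at the foot, narrowing over its lowest 6 mm, above it a hexagon 22 mm across its flats (the flats to grip face +y and -y and every 60 degrees from there, the corners face +x and -x) up to 16 mm above the underside. Origin: centre of its underside, z up.
- nut3: wheel nut, 55 g, one of three alike, standing flange down in seat_right already; 19 mm tall, round flange 30 mm across at the foot, narrowing over its lowest 6 mm, above it a hexagon 22 mm across its flats (the flats to grip face +y and -y and every 60 degrees from there, the corners face +x and -x) up to 16 mm above the underside. Origin: centre of its underside, z up.
- ink_bottle: White and blue marking-ink bottle, 39 mm across, 82 mm tall, origin at the middle of its underside; leave alone.
- setting_ring: Plain setting ring, 58 mm across, 20 mm high, with a bore much wider than a nut's, origin at the middle of its underside; leave alone.
- marker: Felt marker, 132 mm long, 16 mm thick, lying, origin at the middle of its underside, long axis its y; leave alone.
There are look-alikes about, which are no part of the job. Leave any orange look-alike of the nut2 alone.

How it is judged:
By the outcome, as a careful person would: the job done as asked, in the order asked, and still so for the second after the job is handed in, while the arm keeps its last pose, push and grip.
It also fails if it takes over 69 s, if anything falls off the work surface, if the arm or the gripper's body presses on something with over 40 N, if the wrist force passes 120 N, or if a joint passes its speed limit or range.

### The arm

A 6-joint arm with a two-finger parallel gripper is mounted at the origin on a cart in front of the work surface, level with it; the furniture and walls round the work are solid. World frame = base frame: x ahead of the robot, y to its left, z up, the work surface at z = 0. Lengths are in mm, angles in rad, forces in N, time in s.
With the tool pointing down it reaches from about 350 to 875 mm from the base axis. Payload 4.2 kg.
Tool frame: the origin (TCP) lies midway between the tips of the shut fingers; the grasp point (between the pads) lies 19 mm behind it; z points along the fingers, y is the direction in which the jaws open and shut (so a half turn about z gives the same grasp; the last joint's range is limited). The gripper opens to 85 mm and grips with 20 to 120 N. Pads are 22 mm wide; open, the fingers measure 114 mm over their backs; the gripper's body (76 mm by 85 mm) begins 54 mm behind the grasp point. The pads swing forward as they close: fully open they stand 13 mm farther back than shut.
Start: joints at [1.498, 0.385, 0.008, 0, -1.194, -0.259], TCP at [203.558, 590.9, 197.112] pointing down, gripper open.
Joint ranges: [-3.14, 3.14], [-1.21, 2.06], [-1.07, 1.41], [-3.16, 2.05], [-2.99, -0.16], [-3.1, 3.1]. Speed limits (rad/s): [2.79, 2.79, 3.14, 3.14, 3.14, 3.14].

### API

Orientations are given as a unit quaternion [x, y, z, w].
In Python, from bench import arm gives the robot as it stands.
- The arm moves only by the tool servo_tool, never from a script. Its argument "rows" is a list of rows, each an object of numbers: "fingers": the finger opening in cm, from 0 to 8.54; "x", "y", "z": the shift along the tool's x, y, z in cm; "turn": the turn about the tool's z in degrees. A call has 1 to 10 rows; each row shifts and turns the commanded pose from where the row before left it, along the tool's axes as they then stand; what a row does not reach is not made up. A row lasts 1/12 s, in which the tool goes at most 41.7 mm and 7.16 degrees, less where a joint would pass 70% of its speed; a pose out of reach is approached as far as the arm can. A call is refused whole if a number of a shift passes 4.17 or a number of a turn 7.16, either way. A call with a gripper value outside its range is refused whole. The fingers move at their own pace and stop on an object; the grip force is fixed at half the most. Time passes only in rows, so rows that do not move let the fingers close. It gives the time, the measured TCP pose, the force and the opening at its end, in the units of the state.
- arm.read_state(): the state, without advancing time (a new reading comes with each control period).
- arm.get_image(name): name is "side" or "top" or "wrist"; returns (picture, depth): 420x560x3 uint8, red, green, blue; 420x560 float32, mm along the optical axis (not along the pixel's ray), 0 where there is no reading.
- arm.camera_model(name): a dict with "fx", "fy", "cx", "cy" (pixels), "pose" (4x4, takes a point from camera to world coordinates). Camera axes: x right, y down, z forward; pixel columns grow to the right and rows downward; lengths in mm; the calibration is good to about 2 mm. The wrist camera is an equidistant fisheye: a pixel r from the principal point sees the ray r / f radians off the axis. A picture is of the moment at which its call begins: read the wrist's pose just before it. camera_model takes no time and is no camera call; for the wrist camera it gives the pose at the moment of the call.
- arm.job_done(): hands the job in, once; it reports no verdict.
The state is a dict: "clock": time; "joints": joint angles; "joint_vel": joint speeds; "joint_efforts": joint torques, N m; "position": TCP position; "ee_rot": TCP orientation; "contact_force": force on the tool from outside, world axes, zero at the start; "wrist_torque": the same for the moment, N m; "gripper_width": finger opening in mm.
Only numpy, scipy, OpenCV 4.12 (cv2) and the standard library are available. Lean on these libraries where they do the work, as an engineer would, in place of code of your own. Each camera call takes 0.05 s, during which the arm holds its last target.

## Working session

There is one attempt and no reset: what is moved stays moved. The work goes in short steps, Python scripts to look and compute and a tool call to move; the robot and the scene stay as the last step left them, time stands still between calls to the robot, and variables do not carry over. Pictures are saved under pics/ and viewed, and the job is handed in when it is done.

Besides the shell and the picture viewer there is one more tool, called after "Request:" as a command line: name --argument value ..., lists and objects as JSON in quotes. servo_tool: Moves the arm, as the interface text tells. Its arguments: {"type":"object","properties":{"rows":{"type":"array","items":{"type":"object","properties":{"fingers":{"type":"number"},"x":{"type":"number"},"y":{"type":"number"},"z":{"type":"number"},"turn":{"type":"number"}}}}},"required":["rows"]}

```bash
mkdir -p pics; ls
cat > h.py <<'E'
import numpy as np, cv2
from bench import arm
def snap(n,tag):
    cm=arm.camera_model(n); p,d=arm.get_image(n)
    cv2.imwrite(f'pics/{tag}.png',cv2.cvtColor(p,cv2.COLOR_RGB2BGR)); np.savez(f'pics/{tag}.npz',p=p,d=d,pose=cm['pose'],k=[cm['fx'],cm['fy'],cm['cx'],cm['cy']])
    return p,d,cm
E
python3 - <<'E'
from h import *
for n in ['side','top','wrist']:
    p,d,cm=snap(n,n+'0'); print(n,cm)
s=arm.read_state();print(s)
E
```

```text
pics
side {'fx': 388.16838519088475, 'fy': 388.16838519088475, 'cx': 277.1080574783914, 'cy': 209.63887459820114, 'pose': array([[ 9.76893731e-01, -1.53548557e-01,  1.48665659e-01,
         3.91059646e+02],
       [-2.13094585e-01, -6.46352551e-01,  7.32679383e-01,
        -8.08739730e+02],
       [-1.64114342e-02, -7.47429743e-01, -6.64138121e-01,
         7.83955525e+02],
       [ 0.00000000e+00,  0.00000000e+00,  0.00000000e+00,
         1.00000000e+00]])}
top {'fx': 440.16688530315116, 'fy': 440.16688530315116, 'cx': 278.12042856653557, 'cy': 206.10638696091416, 'pose': array([[ 1.25315198e-01, -9.67740480e-01,  2.18573704e-01,
         2.39184169e+02],
       [-9.92092639e-01, -1.23776404e-01,  2.07749056e-02,
        -6.44173877e+01],
       [ 6.94955003e-03, -2.19448774e-01, -9.75599272e-01,
         1.33325407e+03],
       [ 0.00000000e+00,  0.00000000e+00,  0.00000000e+00,
         1.00000000e+00]])}
wrist {'fx': 325.19226210127806, 'fy': 325.19226210127806, 'cx': 283.0029225902607, 'cy': 209.95056566847708, 'pose': array([[-3.25556786e-01, -9.06616719e-01, -2.68437897e-01,

[... 283 characters left out ...]
{'clock': 0.15, 'joints': array([ 1.49760086e+00,  3.85376268e-01,  6.94972613e-03, -3.02546882e-04,
       -1.19401037e+00, -2.58602613e-01]), 'joint_vel': array([-0.00129356, -0.00290824,  0.0023929 ,  0.00065178,  0.0002508 ,
       -0.00015413]), 'joint_efforts': array([-2.71138060e-04, -3.92679942e+01,  1.88581252e+01,  4.18859303e+00,
       -3.41262334e-03, -2.33025887e-06]), 'position': array([203.43089433, 590.44845636, 196.28638425]), 'ee_rot': array([ 9.86260734e-01, -1.65194043e-01, -6.40773784e-05,  8.29785719e-04]), 'contact_force': array([-0.2874913 ,  0.2573206 , -0.24564109]), 'wrist_torque': array([ 0.00714251,  0.01168102, -0.01098744]), 'gripper_width': 85.51400533118115}
```

View pics/side0.png

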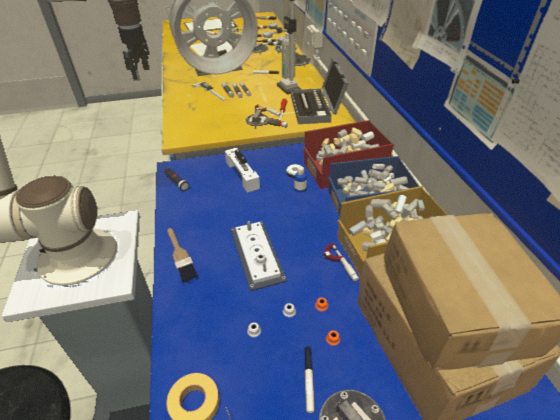

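View pics/top0.png

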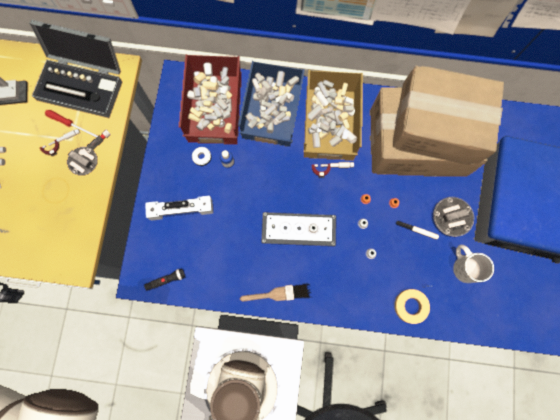

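View pics/wrist0.png

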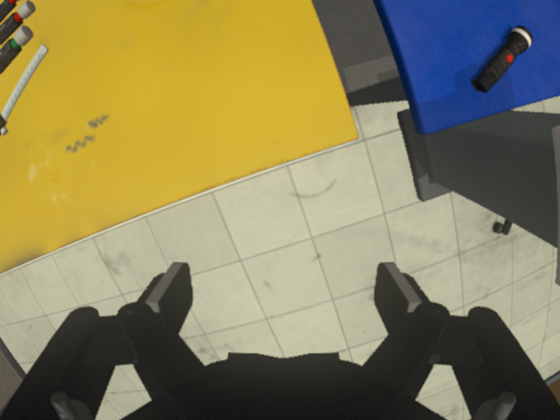

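```bash
cat >> h.py <<'E'
def load(tag):
    z=np.load(f'pics/{tag}.npz'); return z['p'],z['d'],z['pose'],z['k']
def ray(u,v,pose,k,fish=False):
    u=np.asarray(u,float);v=np.asarray(v,float)
    x=(u-k[2])/k[0];y=(v-k[3])/k[1]
    if fish:
        r=np.hypot(x,y)+1e-12; s=np.sin(r)/r; d=np.stack([x*s,y*s,np.cos(r)],-1)
    else: d=np.stack([x,y,np.ones_like(x)],-1)
    return pose[:3,3], d@pose[:3,:3].T
def onz(u,v,z,pose,k,fish=False):
    o,d=ray(u,v,pose,k,fish); return o+d*((z-o[2])/d[...,2])[...,None]
def proj(P,pose,k,fish=False):
    c=(np.asarray(P,float)-pose[:3,3])@pose[:3,:3]
    if fish:
        t=np.arctan2(np.hypot(c[...,0],c[...,1]),c[...,2]); s=t/np.hypot(c[...,0],c[...,1])
        return np.stack([k[2]+k[0]*c[...,0]*s,k[3]+k[1]*c[...,1]*s],-1)
    return np.stack([k[2]+k[0]*c[...,0]/c[...,2],k[3]+k[1]*c[...,1]/c[...,2]],-1)
E
python3 - <<'E'
from h import *
p,d,T,k=load('top0')
def crop(p,x0,y0,x1,y1,s,name):
    c=cv2.resize(p[y0:y1,x0:x1],None,fx=s,fy=s,interpolation=cv2.INTER_CUBIC);cv2.imwrite('pics/'+name,cv2.cvtColor(c,cv2.COLOR_RGB2BGR))
crop(p,130,180,440,300,2.5,'tc.png')
s,_,_,_=load('side0');crop(s,150,130,360,350,2.6,'sc.png')
for n,u,v,z in [('nutA',363,223,19),('nutB',371,253,19),('base',299,229,22),('nut3',313,228,37),('bridge',179,207,48)]:
    print(n,onz(u,v,z,T,k).round(1), d[v,u])
E
```

```text
nutA [ 514.2 -298.8   19. ] 1341.1815
nutB [ 426.2 -330.2   19. ] 1318.326
base [ 470.7 -107.9   22. ] 1330.302
nut3 [ 476.3 -148.6   37. ] 1315.6107
bridge [486.9 256.3  48. ] 1285.9176
```

View pics/tc.png

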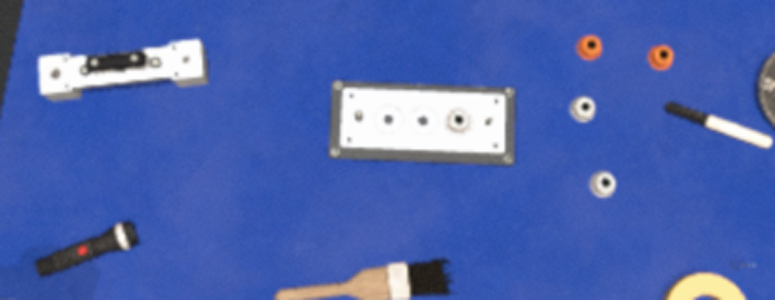

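View pics/sc.png

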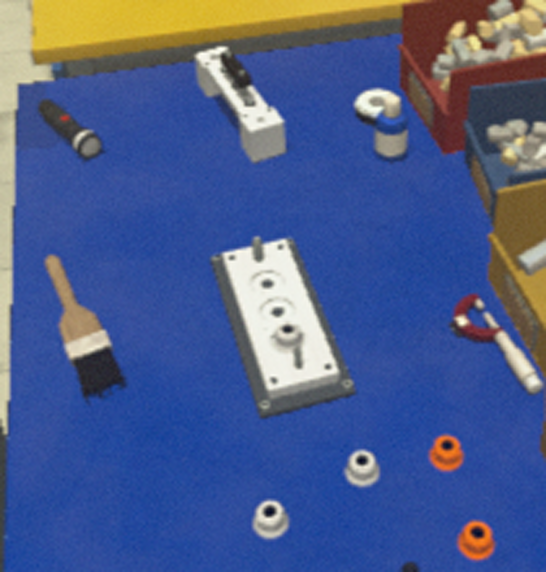

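```bash
cat >> h.py <<'E'
def yaw(s):
    from scipy.spatial.transform import Rotation as R
    m=R.from_quat(s['ee_rot']).as_matrix(); return np.degrees(np.arctan2(m[1,0],m[0,0])), m
def plan(x,y,z,psi,n=None):
    s=arm.read_state(); p0=s['position']; a,_=yaw(s)
    D=np.array([x,y,z])-p0; da=(psi-a+180)%360-180
    n=n or int(max(np.ceil(np.linalg.norm(D)/40),np.ceil(abs(da)/7.1)))
    for i in range(n):
        t=np.radians(a+da*(i+.5)/n); w=D/n/10
        print([round(v,2) for v in (np.cos(t)*w[0]+np.sin(t)*w[1], np.sin(t)*w[0]-np.cos(t)*w[1], -w[2], -da/n)])
E
python3 - <<'E'
from h import *
plan(470,310,200,-85)
E
```

```text
[np.float64(3.53), np.float64(1.58), np.float64(-0.04), np.float64(6.6)]
[np.float64(3.69), np.float64(1.17), np.float64(-0.04), np.float64(6.6)]
[np.float64(3.8), np.float64(0.73), np.float64(-0.04), np.float64(6.6)]
[np.float64(3.86), np.float64(0.29), np.float64(-0.04), np.float64(6.6)]
[np.float64(3.87), np.float64(-0.15), np.float64(-0.04), np.float64(6.6)]
[np.float64(3.82), np.float64(-0.6), np.float64(-0.04), np.float64(6.6)]
[np.float64(3.73), np.float64(-1.03), np.float64(-0.04), np.float64(6.6)]
[np.float64(3.59), np.float64(-1.45), np.float64(-0.04), np.float64(6.6)]
[np.float64(3.4), np.float64(-1.86), np.float64(-0.04), np.float64(6.6)]
[np.float64(3.16), np.float64(-2.23), np.float64(-0.04), np.float64(6.6)]
```

Request:
servo_tool --rows '[{"x": 3.5,"y": 1.6,"turn": 6.6},{"x": 3.7,"y": 1.2,"turn": 6.6},{"x": 3.8,"y": 0.7,"turn": 6.6},{"x": 3.9,"y": 0.3,"turn": 6.6},{"x": 3.9,"y": -0.2,"turn": 6.6},{"x": 3.8,"y": -0.6,"turn": 6.6},{"x": 3.7,"y": -1.0,"turn": 6.6},{"x": 3.6,"y": -1.4,"turn": 6.6},{"x": 3.4,"y": -1.9,"turn": 6.6},{"x": 3.2,"y": -2.2,"turn": 6.6}]'

```text
invalid input at $.rows[0]: expected keys fingers, x, y, z, turn
```

Request:
servo_tool --rows '[{"x": 0},{"x": 0}]'

```text
invalid input at $.rows[0]: expected keys fingers, x, y, z, turn
```

Run:
```python
from h import *
s=arm.read_state();print(s['clock'],s['position'],yaw(s)[0],s['joints'].round(2),s['joint_vel'].round(2))
snap('wrist','w1')
plan(480,-60,200,-90)
```

```text
0.15 [203.43089433 590.44845636 196.28638425] -19.01701364389828 [ 1.5   0.39  0.01 -0.   -1.19 -0.26] [-0. -0.  0.  0.  0. -0.]
[np.float64(2.73), np.float64(2.82), np.float64(-0.02), np.float64(3.94)]
[np.float64(2.92), np.float64(2.63), np.float64(-0.02), np.float64(3.94)]
[np.float64(3.09), np.float64(2.42), np.float64(-0.02), np.float64(3.94)]
[np.float64(3.25), np.float64(2.2), np.float64(-0.02), np.float64(3.94)]
[np.float64(3.39), np.float64(1.98), np.float64(-0.02), np.float64(3.94)]
[np.float64(3.52), np.float64(1.74), np.float64(-0.02), np.float64(3.94)]
[np.float64(3.63), np.float64(1.49), np.float64(-0.02), np.float64(3.94)]
[np.float64(3.73), np.float64(1.24), np.float64(-0.02), np.float64(3.94)]
[np.float64(3.8), np.float64(0.98), np.float64(-0.02), np.float64(3.94)]
[np.float64(3.86), np.float64(0.72), np.float64(-0.02), np.float64(3.94)]
[np.float64(3.9), np.float64(0.45), np.float64(-0.02), np.float64(3.94)]
[np.float64(3.92), np.float64(0.18), np.float64(-0.02), np.float64(3.94)]
[np.float64(3.93), np.float64(-0.09), np.float64(-0.02), np.float64(3.94)]
[np.float64(3.91), np.float64(-0.36), np.float64(-0.02), np.float64(3.94)]
[np.float64(3.88), np.float64(-0.63), np.float64(-0.02), np.float64(3.94)]
[np.float64(3.82), np.float64(-0.89), np.float64(-0.02), np.float64(3.94)]
[np.float64(3.75), np.float64(-1.16), np.float64(-0.02), np.float64(3.94)]
[np.float64(3.66), np.float64(-1.41), np.float64(-0.02), np.float64(3.94)]
```

View pics/w1.png

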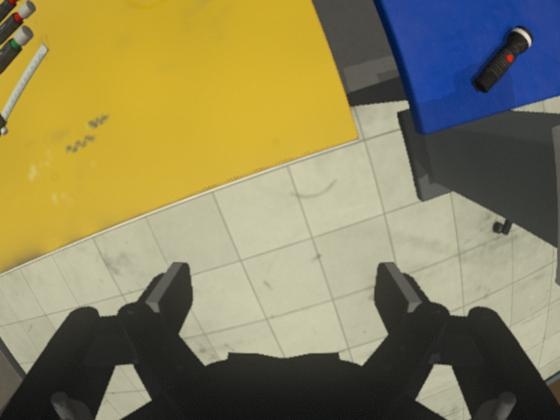

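Request:
servo_tool --rows '[{"fingers": 8.5,"x": 3.5,"y": 1.6,"z": 0,"turn": 6.6},{"fingers": 8.5,"x": 3.7,"y": 1.2,"z": 0,"turn": 6.6},{"fingers": 8.5,"x": 3.8,"y": 0.7,"z": 0,"turn": 6.6},{"fingers": 8.5,"x": 3.9,"y": 0.3,"z": 0,"turn": 6.6},{"fingers": 8.5,"x": 3.9,"y": -0.2,"z": 0,"turn": 6.6},{"fingers": 8.5,"x": 3.8,"y": -0.6,"z": 0,"turn": 6.6},{"fingers": 8.5,"x": 3.7,"y": -1.0,"z": 0,"turn": 6.6},{"fingers": 8.5,"x": 3.6,"y": -1.4,"z": 0,"turn": 6.6},{"fingers": 8.5,"x": 3.4,"y": -1.9,"z": 0,"turn": 6.6},{"fingers": 8.5,"x": 3.2,"y": -2.2,"z": 0,"turn": 6.6}]'

```text
clock: 1.03
position: [486.8, 323.9, 197.1]
ee_rot: [0.735, -0.678, -0.0, 0.0]
contact_force: [0.4, 0.5, 0.2]
gripper_width: 85.1
```

Request:
servo_tool --rows '[{"fingers": 8.5,"x": 0,"y": 0,"z": 0,"turn": 0},{"fingers": 8.5,"x": 0,"y": 0,"z": 0,"turn": 0}]'

```text
clock: 1.2
position: [486.8, 323.7, 196.7]
ee_rot: [0.736, -0.677, -0.0, 0.0]
contact_force: [-0.0, 0.2, 0.8]
gripper_width: 85.2
```

Run:
```python
from h import *
s=arm.read_state();print(s['clock'],s['position'],yaw(s)[0],s['joints'].round(2),s['joint_vel'].round(2))
snap('wrist','w1')
plan(480,-60,200,-90)
```

```text
1.2 [486.84992616 323.70187128 196.65387261] -85.22092590217834 [ 0.86  0.32 -0.09 -0.   -1.16 -0.78] [ 0.05 -0.01 -0.01 -0.    0.    0.01]
[np.float64(3.83), np.float64(0.37), np.float64(-0.03), np.float64(0.49)]
[np.float64(3.83), np.float64(0.34), np.float64(-0.03), np.float64(0.49)]
[np.float64(3.84), np.float64(0.31), np.float64(-0.03), np.float64(0.49)]
[np.float64(3.84), np.float64(0.27), np.float64(-0.03), np.float64(0.49)]
[np.float64(3.84), np.float64(0.24), np.float64(-0.03), np.float64(0.49)]
[np.float64(3.84), np.float64(0.21), np.float64(-0.03), np.float64(0.49)]
[np.float64(3.84), np.float64(0.18), np.float64(-0.03), np.float64(0.49)]
[np.float64(3.85), np.float64(0.14), np.float64(-0.03), np.float64(0.49)]
[np.float64(3.85), np.float64(0.11), np.float64(-0.03), np.float64(0.49)]
[np.float64(3.85), np.float64(0.08), np.float64(-0.03), np.float64(0.49)]
```

View pics/w1.png

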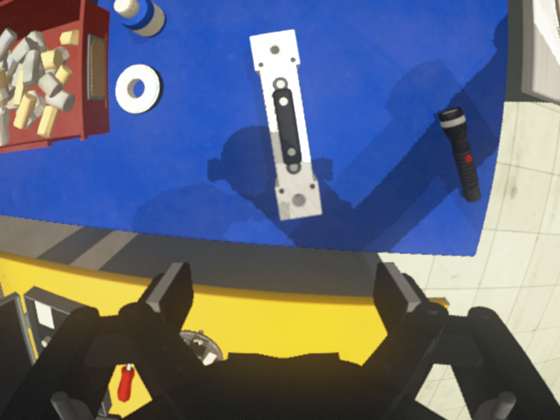

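Request:
servo_tool --rows '[{"fingers": 8.5,"x": 3.8,"y": 0.4,"z": 0,"turn": 0.5},{"fingers": 8.5,"x": 3.8,"y": 0.3,"z": 0,"turn": 0.5},{"fingers": 8.5,"x": 3.8,"y": 0.3,"z": 0,"turn": 0.5},{"fingers": 8.5,"x": 3.8,"y": 0.3,"z": 0,"turn": 0.5},{"fingers": 8.5,"x": 3.8,"y": 0.2,"z": 0,"turn": 0.5},{"fingers": 8.5,"x": 3.8,"y": 0.2,"z": 0,"turn": 0.5},{"fingers": 8.5,"x": 3.8,"y": 0.2,"z": 0,"turn": 0.5},{"fingers": 8.5,"x": 3.8,"y": 0.2,"z": 0,"turn": 0.5},{"fingers": 8.5,"x": 2.5,"y": 0,"z": 0,"turn": 0.5},{"fingers": 8.5,"x": 0,"y": 0,"z": 0,"turn": 0.3}]'

```text
clock: 2.08
position: [481.5, -6.3, 197.3]
ee_rot: [0.708, -0.707, -0.0, 0.0]
contact_force: [-0.0, 0.1, -0.9]
gripper_width: 85.0
```

Run:
```python
from h import *
s=arm.read_state();print(s['clock'],s['position'],yaw(s)[0],s['joints'].round(2),s['joint_vel'].round(2))
snap('wrist','w2')
plan(470,-250,180,-90)
```

```text
2.0833 [481.49083098  -6.3005363  197.26942388] -89.92248376125463 [ 0.33  0.14 -0.33  0.   -1.1  -0.32] [ 0.06  0.01  0.01 -0.01  0.01 -0.12]
[np.float64(3.5), np.float64(0.18), np.float64(0.25), np.float64(0.02)]
[np.float64(3.5), np.float64(0.18), np.float64(0.25), np.float64(0.02)]
[np.float64(3.5), np.float64(0.17), np.float64(0.25), np.float64(0.02)]
[np.float64(3.5), np.float64(0.17), np.float64(0.25), np.float64(0.02)]
[np.float64(3.5), np.float64(0.17), np.float64(0.25), np.float64(0.02)]
[np.float64(3.5), np.float64(0.17), np.float64(0.25), np.float64(0.02)]
[np.float64(3.5), np.float64(0.17), np.float64(0.25), np.float64(0.02)]
```

View pics/w2.png

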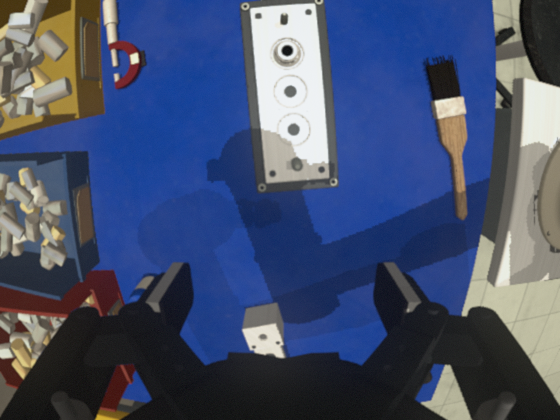

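Request:
servo_tool --rows '[{"fingers": 8.5,"x": 3.5,"y": 0.2,"z": 0,"turn": 0},{"fingers": 8.5,"x": 3.5,"y": 0.2,"z": 0,"turn": 0},{"fingers": 8.5,"x": 1.0,"y": 0,"z": 0,"turn": 0},{"fingers": 8.5,"x": 0,"y": 0,"z": 0,"turn": 0}]'

```text
clock: 2.47
position: [478.7, -84.4, 197.1]
ee_rot: [0.708, -0.706, -0.0, -0.0]
contact_force: [-0.4, 0.3, -0.0]
gripper_width: 84.8
```

Run:
```python
from h import *
s=arm.read_state();print(s['clock'],s['position'],yaw(s)[0],s['joints'].round(2),s['joint_vel'].round(2))
snap('wrist','w3')
plan(470,-260,180,-90)
```

```text
2.4667 [478.70489349 -84.36619001 197.06165924] -89.82216122794823 [ 0.16  0.15 -0.32 -0.   -1.1  -0.16] [ 0.04 -0.   -0.   -0.01  0.   -0.03]
[np.float64(3.53), np.float64(0.19), np.float64(0.34), np.float64(0.04)]
[np.float64(3.53), np.float64(0.19), np.float64(0.34), np.float64(0.04)]
[np.float64(3.53), np.float64(0.18), np.float64(0.34), np.float64(0.04)]
[np.float64(3.53), np.float64(0.18), np.float64(0.34), np.float64(0.04)]
[np.float64(3.53), np.float64(0.18), np.float64(0.34), np.float64(0.04)]
```

Request:
servo_tool --rows '[{"fingers": 8.5,"x": 3.5,"y": 0.1,"z": 0,"turn": 0},{"fingers": 8.5,"x": 3.5,"y": 0.1,"z": 0,"turn": 0},{"fingers": 8.5,"x": 3.5,"y": 0.1,"z": 0,"turn": 0},{"fingers": 8.5,"x": 3.5,"y": 0.1,"z": 0,"turn": 0},{"fingers": 8.5,"x": 3.5,"y": 0.1,"z": 0,"turn": 0},{"fingers": 8.5,"x": 0,"y": 0,"z": 0,"turn": 0}]'

```text
clock: 3.02
position: [475.0, -261.8, 196.7]
ee_rot: [0.708, -0.707, 0.0, 0.0]
contact_force: [1.0, 0.9, 0.4]
gripper_width: 84.9
```

Run:
```python
from h import *
s=arm.read_state();print(s['clock'],s['position'],yaw(s)[0],s['joints'].round(2),s['joint_vel'].round(2))
snap('wrist','w4')
```

```text
3.0167 [ 475.03984842 -261.79627484  196.71268821] -89.93045381860043 [-0.2   0.24 -0.2   0.   -1.13  0.2 ] [ 0.07 -0.03 -0.04 -0.03 -0.   -0.07]
```

View pics/w3.png

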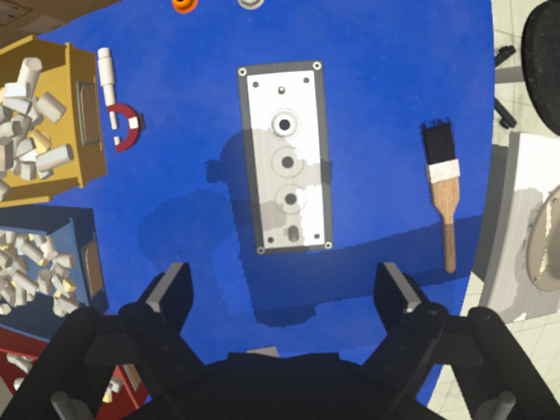

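View pics/w4.png

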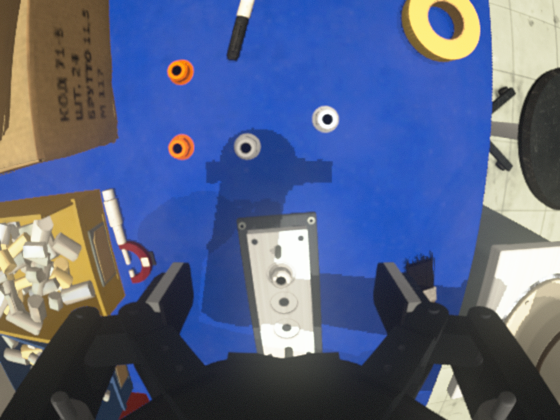

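```bash
cat >> h.py <<'E'
def crop(tag,x0,y0,x1,y1,s,name):
    p=load(tag)[0]
    c=cv2.resize(p[y0:y1,x0:x1],None,fx=s,fy=s,interpolation=cv2.INTER_CUBIC);cv2.imwrite('pics/'+name,cv2.cvtColor(c,cv2.COLOR_RGB2BGR))
E
python3 - <<'E'
from h import *
crop('w4',220,95,350,170,6,'w4n.png'); crop('w3',230,55,340,260,2.9,'w3b.png'); crop('w1',240,20,340,230,2.8,'w1b.png')
for t,pts in [('w4',[(247,146),(325,119),(280,275)]),('w3',[(284,124),(287,161),(290,199)])]:
    p,d,T,k=load(t)
    for u,v in pts:
        P=onz(u,v,19,T,k,True); print(t,u,v,P.round(1), d[v-4:v+5:4,u-6:u+7:6].round(0).tolist())
E
```

```text
w4 247 146 [ 514.8 -301.5   19. ] [[349.0, 348.0, 350.0], [350.0, 350.0, 349.0], [353.0, 352.0, 350.0]]
w4 325 119 [ 430.2 -331.4   19. ] [[340.0, 343.0, 341.0], [341.0, 343.0, 342.0], [342.0, 343.0, 344.0]]
w4 280 275 [ 479.  -145.6   19. ] [[384.0, 375.0, 380.0], [374.0, 373.0, 374.0], [376.0, 377.0, 375.0]]
w3 284 124 [ 478.3 -147.8   19. ] [[323.0, 327.0, 324.0], [324.0, 326.0, 328.0], [327.0, 329.0, 327.0]]
w3 287 161 [ 474.8 -107.1   19. ] [[355.0, 352.0, 353.0], [356.0, 355.0, 355.0], [357.0, 357.0, 356.0]]
w3 290 199 [471.2 -64.   19. ] [[367.0, 367.0, 365.0], [368.0, 367.0, 368.0], [368.0, 369.0, 368.0]]
```

View pics/w4n.png

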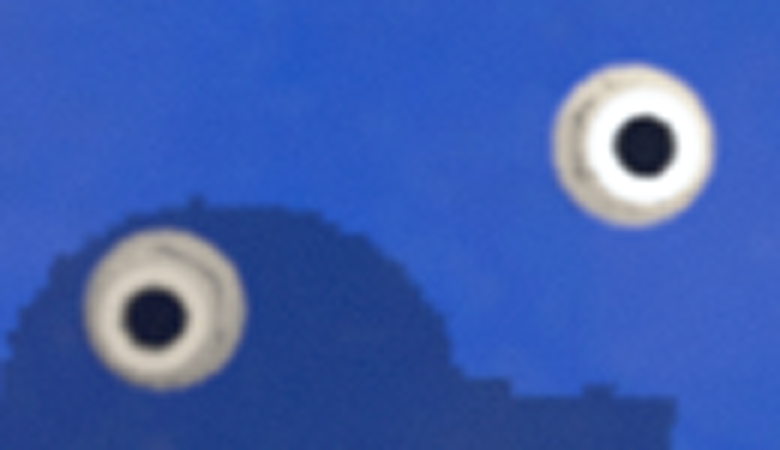

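View pics/w3b.png

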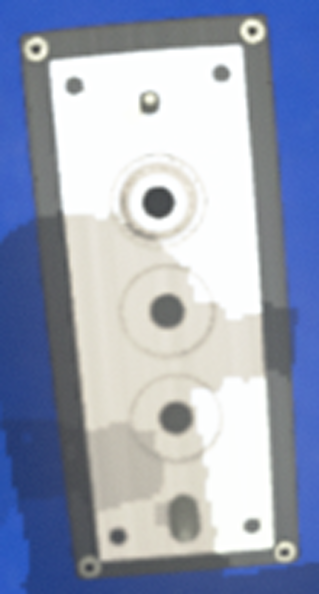

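View pics/w1b.png

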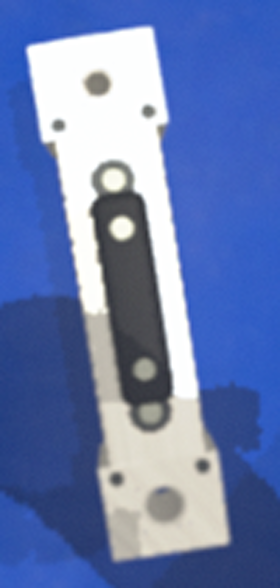

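```bash
cat >> h.py <<'E'
def blob(tag,u,v,r=8,thr=None,bright=False):
    p=load(tag)[0]; g=cv2.cvtColor(p,cv2.COLOR_RGB2GRAY).astype(float)
    g=cv2.resize(g[int(v)-r:int(v)+r+1,int(u)-r:int(u)+r+1],None,fx=8,fy=8,interpolation=cv2.INTER_CUBIC)
    t=thr or (g.min()+np.percentile(g,80))/2
    m=((g>t) if bright else (g<t)).astype(np.uint8)
    n,l,st,c=cv2.connectedComponentsWithStats(m); b=l[r*8-8:r*8+16,r*8-8:r*8+16].ravel(); b=b[b>0]
    i=np.bincount(b).argmax()
    return (int(u)-r)+(c[i][0]+.5)/8-.5,(int(v)-r)+(c[i][1]+.5)/8-.5,st[i][4]/64
E
python3 - <<'E'
from h import *
def m(tag,u,v,z,r=8,thr=None):
    T,k=load(tag)[2:]; a,b,ar=blob(tag,u,v,r,thr); P=onz(a,b,z,T,k,True); print(tag,round(a,1),round(b,1),round(ar,1),P.round(1)); return P
print('nuts');m('w4',247,147,17,6);m('w4',327,119,17,6);m('w4',280,279,35,5)
print('base');A=m('w3',284,124,35,6);B=m('w3',287,161,18,6);C=m('w3',290,199,18,6)
m('w2',290,92,18,6);m('w2',293,129,18,6);m('w2',288,50,35,6)
m('w4',284,302,18,5);m('w4',287,328,18,5)
T,k=load('w3')[2:]
q=np.array([(36,48),(252,31),(285,551),(90,567)])/2.9-.35+[230,55]
P=onz(q[:,0],q[:,1],8,T,k,True);print(P.round(1),P.mean(0)); print(np.degrees(np.arctan2(*(P[3]-P[0])[[1,0]])),np.degrees(np.arctan2(*(P[2]-P[1])[[1,0]])), np.linalg.norm(P[3]-P[0]),np.linalg.norm(P[1]-P[0]))
q=np.array([(75,85),(222,73),(252,525),(118,536)])/2.9-.35+[230,55]
P=onz(q[:,0],q[:,1],22,T,k,True);print(P.round(1),P.mean(0))
print('bridge')
m('w1',274,49,48,6);m('w1',299,199,48,7)
d=load('w1')[1];T,k=load('w1')[2:]
for u,v in [(290,40),(290,205),(287,130),(262,40)]:
    o,dd=ray(u,v,T,k,True); c=(dd@T[:3,:3])[2]; print((o+dd*d[v,u]/c).round(1))
for u,v in [(120,228),(144,369)]:
    u=u/2.8-.35+240;v=v/2.8-.35+20; print(onz(u,v,82,T,k,True))
E
```

```text
nuts
w4 245.4 147.6 82.9 [ 516.9 -299.6   17. ]
w4 327.0 118.9 79.9 [ 427.7 -331.6   17. ]
w4 280.6 280.6 63.4 [ 478.1 -146.6   35. ]
base
w3 284.1 124.3 91.0 [ 478.2 -147.8   35. ]
w3 287.2 161.9 102.6 [ 474.6 -106.    18. ]
w3 290.2 198.7 93.2 [470.9 -64.1  18. ]
w2 289.9 91.0 105.7 [ 474.7 -105.9   18. ]
w2 293.2 129.1 100.8 [470.9 -64.2  18. ]
w2 286.8 50.2 91.5 [ 478.2 -148.1   35. ]
w4 283.5 301.7 62.7 [ 474.6 -106.    18. ]
w4 286.3 326.9 51.8 [470.7 -64.9  18. ]
[[ 524.9 -207.9    8. ]
 [ 442.5 -214.6    8. ]
 [ 423.9   -3.7    8. ]
 [ 506.2    3.7    8. ]] [ 474.38684334 -105.60765201    8.        ]
95.04423510168738 95.0540137414468 212.43443069756 82.64621158979138
[[ 508.7 -191.5   22. ]
 [ 454.9 -196.1   22. ]
 [ 440.   -20.9   22. ]
 [ 493.6  -16.1   22. ]] [ 474.30872208 -106.13652413   22.        ]
bridge
w1 274.4 49.5 58.9 [507.3 185.2  48. ]
w1 298.5 199.5 108.8 [470.1 335.6  48. ]
[492.9 174.2  48.9]
[478.4 341.9  49. ]
[488.6 264.   81.3]
[520.5 175.8  46.7]
[494.79991343 238.50576816  82.        ]
[483.36073524 282.94629424  82.        ]
```

Run:
```python
from h import *
plan(517,-300,75,-90)
T,k=load('w4')[2:]
print(onz(np.array([181,180.]),np.array([147,71.]),17,T,k,True).round(0))
```

```text
[np.float64(1.0), np.float64(-1.05), np.float64(3.04), np.float64(0.02)]
[np.float64(1.0), np.float64(-1.05), np.float64(3.04), np.float64(0.02)]
[np.float64(1.0), np.float64(-1.05), np.float64(3.04), np.float64(0.02)]
[np.float64(1.0), np.float64(-1.05), np.float64(3.04), np.float64(0.02)]
[[ 591. -302.   17.]
 [ 590. -389.   17.]]
```

Request:
servo_tool --rows '[{"fingers": 5,"x": 1,"y": -1.05,"z": 3,"turn": 0},{"fingers": 5,"x": 1,"y": -1.05,"z": 3,"turn": 0},{"fingers": 5,"x": 1,"y": -1.05,"z": 3,"turn": 0},{"fingers": 5,"x": 0.9,"y": -1.05,"z": 3,"turn": 0},{"fingers": 5,"x": 0,"y": 0,"z": 0,"turn": 0},{"fingers": 5,"x": 0,"y": 0,"z": 0,"turn": 0},{"fingers": 5,"x": 0,"y": 0,"z": 0,"turn": 0}]'

```text
clock: 3.65
position: [517.6, -296.9, 78.5]
ee_rot: [0.709, -0.705, 0.001, -0.0]
contact_force: [0.0, 0.4, 1.2]
gripper_width: 49.8
```

Run:
```python
from h import *
s=arm.read_state();print(s['clock'],s['position'],yaw(s)[0],s['gripper_width'])
snap('wrist','w5')
T,k=load('w5')[2:]; c=proj([517,-300,17],T,k,True);print(c); c=c.astype(int)
crop('w5',max(c[0]-50,0),c[1]-38,c[0]+50,c[1]+38,7.5,'w5n.png')
a=blob('w5',*c,12);print(a,onz(a[0],a[1],17,T,k,True))
```

```text
3.65 [ 517.59968661 -296.88482094   78.47704529] -89.6591756923591 49.78197983034068
[284.38893946 207.73989956]
(np.float64(284.61675274725275), np.float64(208.3328736263736), np.float64(177.734375)) [ 516.82270892 -299.53046545   17.        ]
```

View pics/w5n.png

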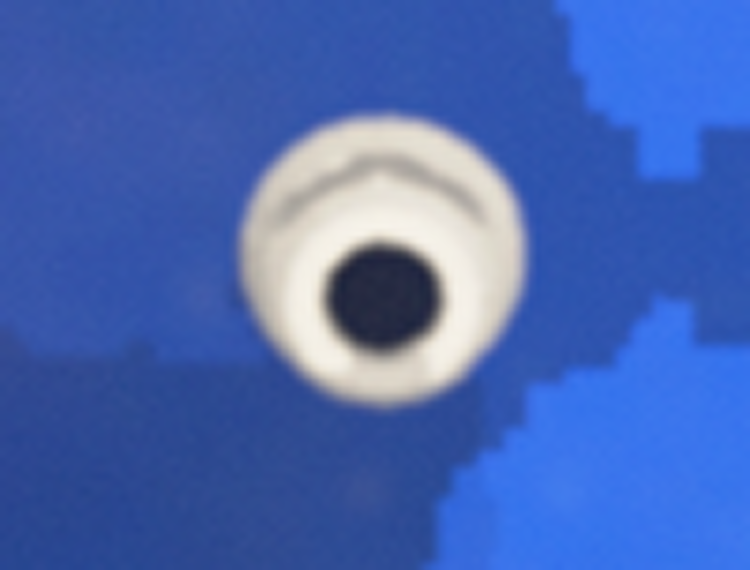

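View pics/w5.png

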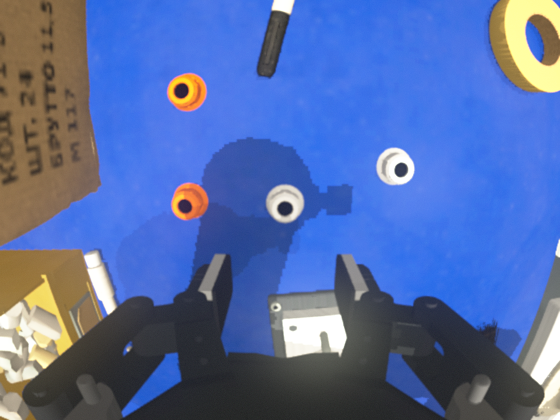

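Request:
servo_tool --rows '[{"fingers": 5,"x": 0.1,"y": 0.07,"z": 3,"turn": 0.3},{"fingers": 5,"x": 0.15,"y": 0,"z": 3,"turn": 0},{"fingers": 5,"x": 0,"y": 0,"z": 0.6,"turn": 0},{"fingers": 5,"x": 0,"y": 0,"z": 0,"turn": 0},{"fingers": 5,"x": 0,"y": 0,"z": 0,"turn": 0}]'

```text
clock: 4.12
position: [517.0, -300.8, 13.3]
ee_rot: [-0.707, 0.707, -0.001, 0.0]
contact_force: [0.3, 0.3, 1.6]
gripper_width: 50.0
```

Run:
```python
from h import *
s=arm.read_state();print(s['clock'],s['position'],yaw(s)[0],s['gripper_width'],s['contact_force'])
snap('wrist','w6')
T,k=load('w6')[2:]; c=proj([516.9,-299.6,17],T,k,True);print(c)
a=blob('w6',*c.astype(int),12);print(a,onz(a[0],a[1],17,T,k,True))
```

```text
4.1167 [ 516.97466846 -300.82247836   13.25082696] -90.04198689262915 50.03081709235778 [0.3390806  0.29878523 1.57484658]
[283.65139994 246.34404917]
(np.float64(283.8593767206255), np.float64(246.43764453254047), np.float64(283.78125)) [ 516.78011218 -299.54143738   17.        ]
```

View pics/w6.png

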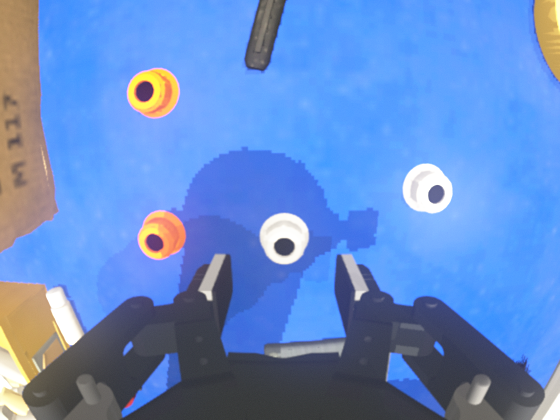

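Run:
```python
from h import *
T,k=load('w6')[2:]
for z in (13,18,23,32):
  for dx in (11,-11):
    print(z,dx,[proj([516.97-s*25,-300.8-dx,z],T,k,True).round(0) for s in (1,-1)])
```

```text
13 11 [array([327., 224.]), array([240., 224.])]
13 -11 [array([325., 259.]), array([242., 258.])]
18 11 [array([328., 227.]), array([239., 227.])]
18 -11 [array([326., 262.]), array([241., 262.])]
23 11 [array([329., 230.]), array([238., 230.])]
23 -11 [array([327., 266.]), array([240., 266.])]
32 11 [array([331., 236.]), array([236., 236.])]
32 -11 [array([329., 273.]), array([238., 273.])]
```

Run:
```python
from h import *
p,d,T,k=load('w6')
for v in (254,256,258,262,268,275,285,295):
    r=[]
    for u in range(200,236,4):
        o,dd=ray(u,v,T,k,True); c=(dd@T[:3,:3])[2]; P=o+dd*d[v,u]/c-[516.97,-300.8,13.25]; r.append(tuple(P.round(0).astype(int).tolist()))
    print(v,r)
crop('w6',180,230,380,340,4,'w6f.png')
```

```text
254 [(55, 15, -14), (52, 14, -13), (49, 15, -14), (47, 14, -14), (44, 14, -13), (41, 14, -12), (38, 14, -13), (36, 14, -14), (33, 14, -13)]
256 [(55, 16, -13), (52, 16, -13), (50, 16, -14), (47, 16, -13), (30, -11, 45), (29, -10, 43), (27, -10, 43), (25, -10, 42), (33, 16, -14)]
258 [(55, 18, -14), (52, 18, -14), (49, 17, -13), (47, 18, -14), (30, -11, 47), (28, -11, 46), (27, -10, 45), (25, -9, 43), (33, 17, -13)]
262 [(55, 20, -13), (53, 20, -13), (50, 21, -15), (31, -11, 51), (29, -11, 51), (27, -11, 51), (26, -11, 51), (25, -8, 45), (33, 19, -13)]
268 [(37, -7, 49), (35, -7, 49), (34, -7, 48), (30, -11, 56), (28, -11, 56), (27, -11, 56), (25, -10, 54), (25, -6, 47), (34, 24, -13)]
275 [(36, -7, 55), (34, -7, 56), (30, -11, 63), (29, -10, 62), (27, -11, 64), (25, -11, 62), (25, -8, 57), (25, -3, 47), (25, 3, 37)]
285 [(34, -7, 64), (30, -11, 71), (29, -11, 71), (27, -10, 70), (26, -11, 70), (25, -7, 64), (25, -3, 58), (25, 2, 48), (25, 8, 38)]
295 [(29, -12, 80), (28, -11, 78), (28, -9, 75), (26, -9, 75), (25, -8, 74), (25, -4, 68), (25, 0, 59), (25, 7, 50), (35, 45, -13)]
```

View pics/w6f.png

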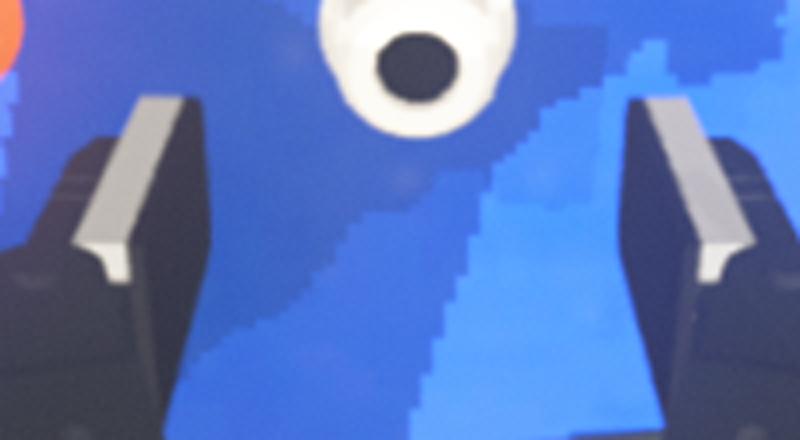

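Run:
```python
from h import *
snap('side','s1'); p,d,T,k=load('s1')
P=np.array([516.97,-300.8,13.25])
print(proj(P,T,k),proj(P+[0,0,40],T,k),proj(P+[25,0,0],T,k)); c=proj(P,T,k).astype(int)
crop('s1',c[0]-60,c[1]-80,c[0]+60,c[1]+20,6,'s1c.png'); print(c)
```

```text
[288.89427575 307.85232982] [288.96080555 297.5847971 ] [299.30434455 305.80577726]
[288 307]
```

View pics/s1c.png

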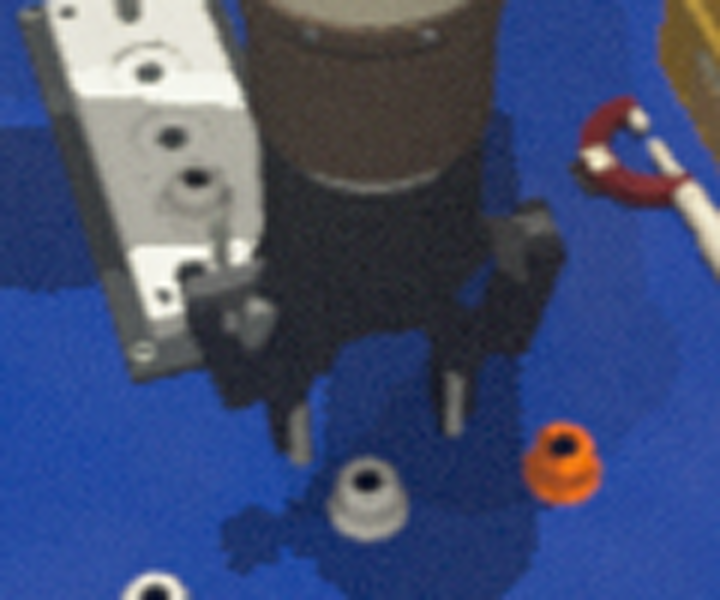

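Run:
```python
from h import *
for t,tcp in (('w4',[475.04,-261.8,196.7]),('w5',[517.6,-296.9,78.5]),('w6',[516.97,-300.8,13.25])):
    p,d,T,k=load(t)
    vv,uu=np.mgrid[200:330,100:450]
    o,dd=ray(uu,vv,T,k,True); c=(dd@T[:3,:3])[...,2]; P=o+dd*(d[200:330,100:450]/c)[...,None]-tcp
    m=(d[200:330,100:450]>0)&(P[...,2]>10)&(abs(P[...,0])<60)&(abs(P[...,1])<13)
    Q=P[m]; 
    for sgn in(1,-1):
        S=Q[Q[:,0]*sgn>0]; print(t,sgn,len(S),'zmin pct',np.percentile(S[:,2],[0,.5,1,2,5]).round(1),'x inner',np.percentile(S[:,0]*sgn,[0,1,5]).round(1), 'y',np.percentile(S[:,1],[1,99]).round(1))
```

```text
w4 1 3401 zmin pct [46.7 48.1 48.8 50.1 52.6] x inner [36.8 39.3 42.3] y [-12.7  10.5]
w4 -1 3318 zmin pct [46.1 48.1 48.6 50.1 52.6] x inner [36.5 38.7 41.7] y [-12.6  10.2]
w5 1 4745 zmin pct [37.  39.1 40.8 42.9 47. ] x inner [22.8 24.8 25.1] y [-12.8   9.9]
w5 -1 4375 zmin pct [37.  39.  40.5 42.5 46.4] x inner [22.7 24.4 24.7] y [-12.8   9.5]
w6 1 4689 zmin pct [37.1 39.2 40.5 42.9 47.1] x inner [22.7 24.7 25. ] y [-12.8   9.6]
w6 -1 4426 zmin pct [36.7 38.9 40.5 42.7 46.3] x inner [22.9 24.5 24.8] y [-12.8   9.7]
```

Run:
```python
from h import *
for t,tcp in (('w4',[475.04,-261.8,196.7]),('w6',[516.97,-300.8,13.25])):
    p,d,T,k=load(t)
    vv,uu=np.mgrid[200:330,100:450]
    o,dd=ray(uu,vv,T,k,True); c=(dd@T[:3,:3])[...,2]; P=o+dd*(d[200:330,100:450]/c)[...,None]-tcp
    lo=46 if t=='w4' else 36
    for z0 in range(lo,lo+30,5):
      for s in (1,-1):
        m=(P[...,2]>z0)&(P[...,2]<z0+5)&(P[...,0]*s<60)&(P[...,0]*s>10)
        Q=P[m]; 
        if len(Q)>20: print(t,s,z0,len(Q),'y',np.percentile(Q[:,1],[1,5,95,99]).round(1),'x',np.percentile(Q[:,0],[2,98]).round(1))
```

```text
w4 1 46 105 y [-10.5 -10.3   8.9  10.4] x [42.4 47.9]
w4 -1 46 102 y [-10.5 -10.3   8.7  10.8] x [-44.9 -41.8]
w4 1 51 232 y [-11.  -10.8   9.9  11.3] x [42.4 53.8]
w4 -1 51 237 y [-11.1 -10.9   9.3  11.1] x [-53.1 -41.7]
w4 1 56 285 y [-11.  -10.8   9.3  11. ] x [42.4 55.5]
w4 -1 56 284 y [-11.3 -11.    9.2  10.9] x [-55.  -41.8]
w4 1 61 320 y [-11.1 -11.    9.6  10.9] x [42.4 56. ]
w4 -1 61 309 y [-11.1 -11.    9.   11.1] x [-55.2 -41.8]
w4 1 66 332 y [-11.1 -10.9   8.7  10.7] x [42.3 56.1]
w4 -1 66 344 y [-11.2 -11.    9.1  10.6] x [-55.3 -41.7]
w4 1 71 365 y [-11.1 -10.8   7.7   9.7] x [42.5 56. ]
w4 -1 71 367 y [-11.2 -10.9   7.4   9.6] x [-55.3 -41.7]
w6 1 36 54 y [-8.9 -8.   9.4 10.2] x [24.9 25.5]
w6 -1 36 52 y [-9.  -8.2  9.7 10.7] x [-25.2 -24.5]
w6 1 41 139 y [-11.  -10.8   9.4  11.1] x [24.8 36.2]
w6 -1 41 146 y [-11.1 -10.8   9.2  10.9] x [-36.  -24.5]
w6 1 46 202 y [-11.3 -11.    7.1  10.3] x [24.9 38.3]
w6 -1 46 218 y [-11.1 -11.    7.8  10.4] x [-37.8 -24.6]
w6 1 51 245 y [-11.2 -11.    8.4  10.5] x [24.9 38.2]
w6 -1 51 239 y [-11.2 -11.    8.6  10.7] x [-38.1 -24.6]
w6 1 56 246 y [-11.2 -10.9   8.4  10.5] x [24.9 38.2]
w6 -1 56 248 y [-11.  -10.8   8.4  10.3] x [-38.1 -24.7]
w6 1 61 282 y [-11.2 -11.    7.5  10.5] x [24.8 38.2]
w6 -1 61 274 y [-11.2 -10.9   8.3  10.9] x [-38.  -24.6]
```

Request:
servo_tool --rows '[{"fingers": 5,"x": -0.13,"y": 0,"z": 0.8,"turn": 0},{"fingers": 5,"x": 0,"y": 0,"z": 0.6,"turn": 0},{"fingers": 5,"x": 0,"y": 0,"z": 0,"turn": 0}]'

```text
clock: 4.47
position: [514.8, -298.9, -3.9]
ee_rot: [-0.706, 0.708, 0.001, -0.0]
contact_force: [-0.1, 0.4, 0.8]
gripper_width: 49.9
```

Request:
servo_tool --rows '[{"fingers": 5,"x": 0,"y": 0,"z": 0,"turn": 0}]'

```text
clock: 4.55
position: [515.3, -299.2, -3.3]
ee_rot: [-0.706, 0.708, 0.0, -0.0]
contact_force: [-0.0, 0.7, 0.0]
gripper_width: 49.9
```

Run:
```python
from h import *
for i in range(3):
  s=arm.read_state();print(s['clock'],s['position'],yaw(s)[0],s['joints'],s['joint_vel'].round(3))
```

```text
4.55 [ 515.29191723 -299.24121971   -3.2998139 ] -90.10909363771503 [-2.54615059e-01  5.46332193e-01 -2.95741351e-01  2.58135141e-05
 -7.29731632e-01  2.52691883e-01] [-0.    -0.005  0.011  0.005 -0.002  0.001]
4.55 [ 515.29191723 -299.24121971   -3.2998139 ] -90.10909363771503 [-2.54615059e-01  5.46332193e-01 -2.95741351e-01  2.58135141e-05
 -7.29731632e-01  2.52691883e-01] [-0.    -0.005  0.011  0.005 -0.002  0.001]
4.55 [ 515.29191723 -299.24121971   -3.2998139 ] -90.10909363771503 [-2.54615059e-01  5.46332193e-01 -2.95741351e-01  2.58135141e-05
 -7.29731632e-01  2.52691883e-01] [-0.    -0.005  0.011  0.005 -0.002  0.001]
```

Request:
servo_tool --rows '[{"fingers": 5,"x": 0.03,"y": -0.15,"z": 1.2,"turn": 0},{"fingers": 5,"x": 0,"y": 0,"z": 0.8,"turn": 0},{"fingers": 5,"x": 0,"y": 0,"z": 0.3,"turn": 0},{"fingers": 5,"x": 0,"y": 0,"z": 0,"turn": 0},{"fingers": 5,"x": 0,"y": 0,"z": 0,"turn": 0}]'

```text
clock: 4.97
position: [516.9, -299.6, -26.5]
ee_rot: [-0.706, 0.708, 0.0, -0.0]
contact_force: [-0.2, -0.3, 0.3]
gripper_width: 49.9
```

```bash
cat >> h.py <<'E'
def tips(tag,tcp):
    p,d,T,k=load(tag); tcp=np.asarray(tcp)
    vv,uu=np.mgrid[200:330,100:450]
    o,dd=ray(uu,vv,T,k,True); c=(dd@T[:3,:3])[...,2]; P=o+dd*(d[200:330,100:450]/c)[...,None]-tcp
    for s in (1,-1):
        m=(P[...,2]>25)&(P[...,0]*s<60)&(P[...,0]*s>8)&(abs(P[...,1])<15)&(d[200:330,100:450]>0)
        print('tip z over TCP',np.percentile(P[m][:,2],[0.2,1]).round(1))
E
python3 - <<'E'
from h import *
s=arm.read_state();print(s['clock'],s['position'],yaw(s)[0],s['gripper_width'],s['contact_force'])
snap('wrist','w7')
T,k=load('w7')[2:]; c=proj([516.9,-299.6,17],T,k,True);print(c)
a=blob('w7',*c.astype(int),14);print(a,onz(a[0],a[1],17,T,k,True))
tips('w7',s['position'])
E
```

```text
4.9667 [ 516.86553406 -299.62324824  -26.49260044] -90.10836302907545 49.937830140558034 [-0.18511995 -0.32891181  0.30457152]
[283.7000067  277.32602987]
(np.float64(283.9791219119227), np.float64(277.3649047186933), np.float64(421.859375)) [ 516.77096833 -299.57913777   17.        ]
tip z over TCP [25.1 25.3]
tip z over TCP [25.1 25.3]
```

View pics/w7.png

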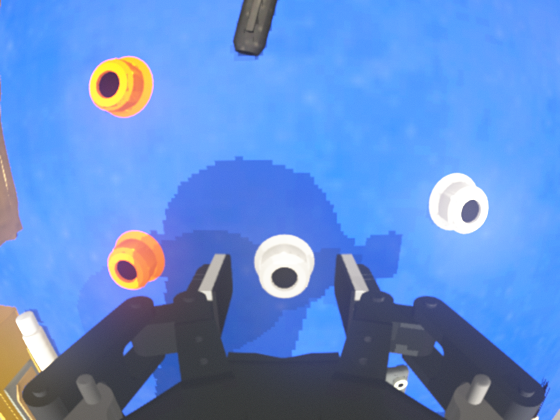

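Request:
servo_tool --rows '[{"fingers": 1.5,"x": 0,"y": 0,"z": 0.05,"turn": 0},{"fingers": 1.5,"x": 0,"y": 0,"z": 0,"turn": 0},{"fingers": 1.5,"x": 0,"y": 0,"z": 0,"turn": 0},{"fingers": 1.5,"x": 0,"y": 0,"z": 0,"turn": 0}]'

```text
clock: 5.35
position: [517.5, -299.8, -25.8]
ee_rot: [-0.706, 0.708, -0.0, 0.0]
contact_force: [-0.1, 0.3, 1.8]
gripper_width: 19.1
```

Run:
```python
from h import *
s=arm.read_state();print(s['clock'],s['position'],yaw(s)[0],s['gripper_width'],s['contact_force'])
snap('wrist','w8')
T,k=load('w8')[2:]; c=proj([516.9,-299.6,17],T,k,True);print(c)
a=blob('w8',*c.astype(int),14);print(a,onz(a[0],a[1],17,T,k,True))
```

```text
5.35 [ 517.51269649 -299.75270614  -25.79373534] -90.1005189700705 19.126410822693824 [-0.09326239  0.298892    1.80716145]
[284.87166727 276.81642093]
(np.float64(283.1886700104415), np.float64(276.42884844868735), np.float64(419.0)) [ 517.68140088 -299.80656273   17.        ]
```

View pics/w8.png

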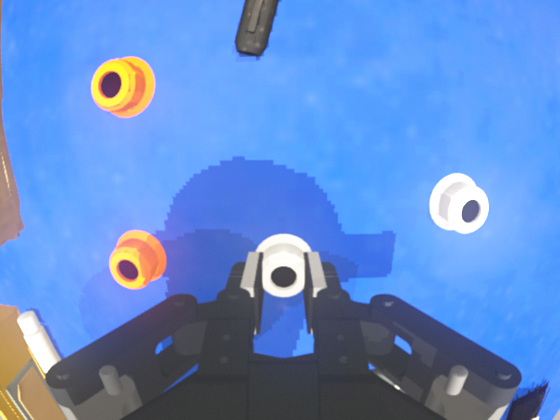

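Run:
```python
from h import *
p,d,T,k=load('w8'); tcp=np.array([517.5,-299.8,-25.8])
for v in range(246,304,6):
    r=[]
    for u in list(range(240,270,4))+list(range(300,330,4)):
        o,dd=ray(u,v,T,k,True); c=(dd@T[:3,:3])[2]; P=o+dd*d[v,u]/c-[517.5,-299.8,0]; r.append(tuple(P.round(0).astype(int).tolist()))
    print(v,*r)
crop('w8',220,220,350,320,6,'w8c.png')
```

```text
246 (22, -8, 0) (20, -8, 0) (18, -9, 1) (16, -9, 1) (14, -8, 0) (12, -10, 3) (10, -9, 2) (8, -11, 6) (-8, -11, 6) (-10, -10, 4) (-12, -8, -1) (-14, -8, 0) (-16, -8, 0) (-18, -8, 0) (-20, -8, 1) (-23, -8, -1)
252 (22, -5, -1) (20, -5, 0) (18, -5, 0) (15, -11, 13) (13, -11, 14) (11, -11, 13) (10, -7, 5) (7, -8, 8) (-8, -8, 7) (-9, -11, 13) (-11, -11, 13) (-13, -11, 13) (-15, -10, 12) (-19, -5, 0) (-21, -5, -1) (-23, -5, 0)
258 (22, -2, 1) (20, -2, 1) (16, -11, 20) (14, -10, 19) (12, -11, 20) (11, -10, 19) (9, -7, 13) (7, -10, 18) (-8, -8, 14) (-9, -10, 18) (-11, -10, 19) (-13, -11, 19) (-14, -11, 20) (-19, -1, 0) (-21, -1, 0) (-23, -2, 0)
264 (20, -6, 17) (18, -6, 17) (15, -10, 25) (14, -10, 25) (12, -10, 25) (10, -10, 25) (9, -7, 18) (7, -8, 19) (-7, -7, 18) (-9, -7, 18) (-10, -11, 26) (-12, -11, 26) (-14, -10, 25) (-16, -11, 26) (-18, -7, 18) (-20, -7, 18)
270 (19, -6, 23) (16, -11, 31) (15, -11, 31) (13, -10, 31) (11, -11, 32) (10, -10, 30) (9, -4, 19) (7, -5, 20) (-7, -4, 19) (-9, -5, 20) (-10, -10, 31) (-12, -10, 31) (-14, -10, 29) (-15, -11, 32) (-18, -7, 24) (-20, -7, 24)
276 (1
[... 395 characters left out ...]
(-14, -10, 41) (-15, -11, 42) (-18, -6, 34)
288 (16, -12, 49) (15, -10, 46) (13, -10, 46) (12, -11, 46) (10, -10, 45) (10, -3, 33) (9, 7, 16) (7, 5, 19) (-8, 5, 19) (-9, 3, 22) (-9, -8, 41) (-11, -10, 45) (-12, -11, 46) (-14, -10, 46) (-15, -12, 49) (-16, -12, 49)
294 (15, -12, 54) (14, -12, 52) (12, -12, 53) (12, -8, 46) (10, -8, 46) (10, 0, 33) (11, 20, 0) (8, 20, 0) (-9, 20, 0) (-9, 7, 22) (-9, -6, 43) (-11, -7, 44) (-12, -8, 46) (-13, -11, 52) (-14, -12, 52) (-15, -12, 54)
300 (15, -12, 56) (14, -12, 56) (12, -12, 57) (12, -6, 48) (11, -5, 45) (10, 2, 34) (11, 24, 0) (8, 23, 1) (-9, 24, -1) (-9, 9, 23) (-9, -4, 44) (-11, -6, 46) (-11, -10, 53) (-13, -11, 55) (-14, -11, 56) (-15, -12, 56)
```

View pics/w8c.png

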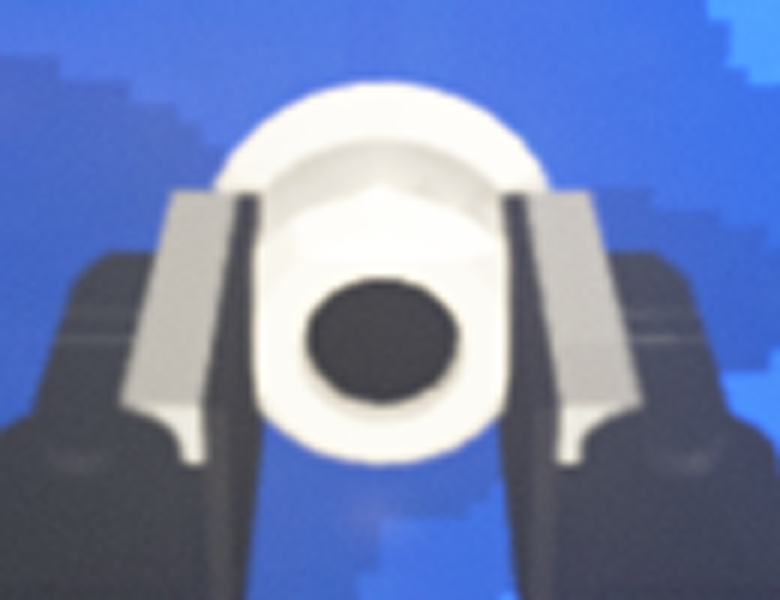

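Request:
servo_tool --rows '[{"fingers": 3.5,"x": 0,"y": 0,"z": 0,"turn": 0},{"fingers": 3.5,"x": 0,"y": 0.06,"z": 0,"turn": 0},{"fingers": 3.5,"x": 0,"y": 0,"z": 0.4,"turn": 0},{"fingers": 3.5,"x": 0,"y": 0,"z": 0,"turn": 0},{"fingers": 1.5,"x": 0,"y": 0,"z": 0,"turn": 0},{"fingers": 1.5,"x": 0,"y": 0,"z": 0,"turn": 0},{"fingers": 1.5,"x": 0,"y": 0,"z": 0,"turn": 0},{"fingers": 1.5,"x": 0,"y": 0,"z": 0,"turn": 0}]'

```text
clock: 6.07
position: [516.4, -299.6, -30.5]
ee_rot: [-0.706, 0.708, 0.0, -0.0]
contact_force: [0.3, 0.6, -0.2]
gripper_width: 19.8
```

Run:
```python
from h import *
s=arm.read_state();print(s['clock'],s['position'],yaw(s)[0],s['gripper_width'],s['contact_force'])
snap('wrist','w9')
T,k=load('w9')[2:]; c=proj([516.9,-299.6,17],T,k,True);print(c)
a=blob('w9',*c.astype(int),14);print(a,onz(a[0],a[1],17,T,k,True))
crop('w9',220,220,350,320,6,'w9c.png')
```

```text
6.0667 [ 516.44319701 -299.57566137  -30.53248888] -90.11860858529992 19.827392907372275 [ 0.3141668   0.58611954 -0.23214499]
[282.68007382 281.48473278]
(np.float64(283.21584881816887), np.float64(281.4694485974655), np.float64(438.9375)) [ 516.65836157 -299.60761338   17.        ]
```

View pics/w9c.png

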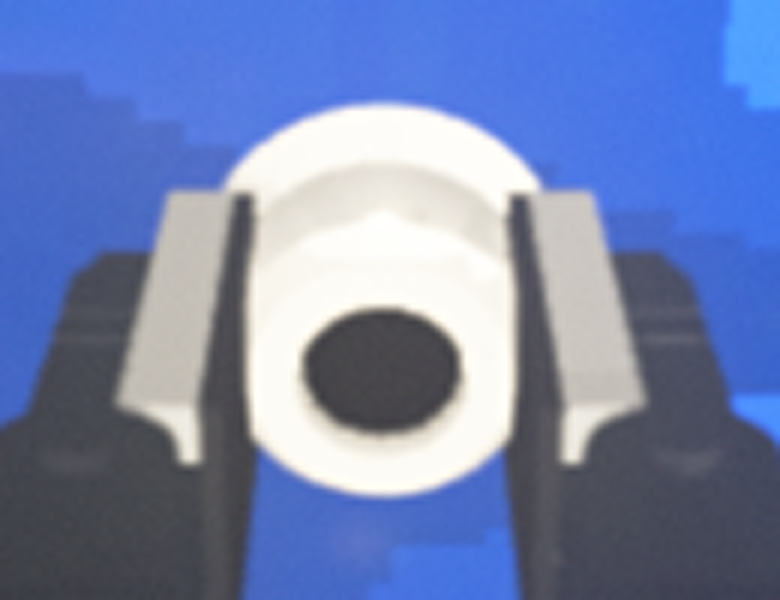

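Request:
servo_tool --rows '[{"fingers": 1.5,"x": 0,"y": 0,"z": -1,"turn": 0},{"fingers": 1.5,"x": 0,"y": 0,"z": -3,"turn": 0},{"fingers": 1.5,"x": -1,"y": 0.2,"z": -3,"turn": 0},{"fingers": 1.5,"x": -3.5,"y": 0.6,"z": -0.5,"turn": 0},{"fingers": 1.5,"x": -3.5,"y": 0.7,"z": 0,"turn": 0}]'

```text
clock: 6.53
position: [504.1, -220.2, 48.0]
ee_rot: [-0.706, 0.709, -0.003, 0.002]
contact_force: [-0.1, 0.6, -1.4]
gripper_width: 19.8
```

Run:
```python
from h import *
s=arm.read_state();print(s['clock'],s['position'],yaw(s)[0],s['gripper_width'],s['contact_force'])
plan(470.6,-64.2,40,-85)
```

```text
6.5333 [ 504.14227519 -220.15032735   48.03127147] -90.24262667720998 19.819627392690652 [-0.14728749  0.55061079 -1.40219351]
[np.float64(-3.9), np.float64(0.81), np.float64(0.2), np.float64(-1.31)]
[np.float64(-3.92), np.float64(0.72), np.float64(0.2), np.float64(-1.31)]
[np.float64(-3.94), np.float64(0.63), np.float64(0.2), np.float64(-1.31)]
[np.float64(-3.95), np.float64(0.54), np.float64(0.2), np.float64(-1.31)]
```

Request:
servo_tool --rows '[{"fingers": 1.5,"x": -3.9,"y": 0.8,"z": 0,"turn": -1.3},{"fingers": 1.5,"x": -3.9,"y": 0.7,"z": 0,"turn": -1.3},{"fingers": 1.5,"x": -3.9,"y": 0.6,"z": 0,"turn": -1.3},{"fingers": 1.5,"x": -3.9,"y": 0.55,"z": 0,"turn": -1.3},{"fingers": 1.5,"x": 0,"y": 0,"z": 0,"turn": 0},{"fingers": 1.5,"x": 0,"y": 0,"z": 0,"turn": 0},{"fingers": 1.5,"x": 0,"y": 0,"z": 0,"turn": 0}]'

```text
clock: 7.12
position: [470.7, -64.3, 45.3]
ee_rot: [0.738, -0.675, 0.0, -0.0]
contact_force: [-0.5, 0.3, -1.1]
gripper_width: 19.5
```

Run:
```python
from h import *
s=arm.read_state();print(s['clock'],s['position'],yaw(s)[0],s['gripper_width'],s['contact_force'])
snap('wrist','w10')
T,k=load('w10')[2:]; p=s['position']
c=proj(p+[0,0,47.5],T,k,True);print(c)
a=blob('w10',*c.astype(int),14);print(a,onz(a[0],a[1],p[2]+47.5,T,k,True)-p)
plan(470.6,-64.2,10,-85,3)
```

```text
7.1167 [470.7038927  -64.31012596  45.30584166] -84.85830157644436 19.53391299257266 [-0.52919183  0.25534343 -1.05396717]
[283.62609814 281.44526621]
(np.float64(283.1783854166667), np.float64(281.5251122190241), np.float64(456.0)) [ 0.19740681  0.05975854 47.5       ]
[np.float64(-0.02), np.float64(-0.0), np.float64(1.17), np.float64(0.02)]
[np.float64(-0.02), np.float64(-0.0), np.float64(1.17), np.float64(0.02)]
[np.float64(-0.02), np.float64(-0.0), np.float64(1.17), np.float64(0.02)]
```

View pics/w10.png

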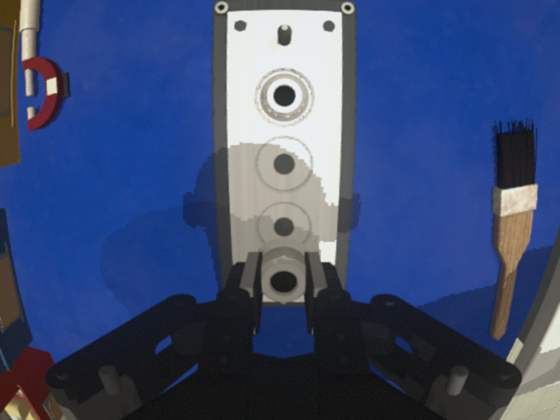

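Run:
```python
from h import *
T,k=load('w10')[2:]
for u,v,z in [(284,163,18),(284,227,18),(285,96,35)]:
    a=blob('w10',u,v,9); print(a,onz(a[0],a[1],z,T,k,True))
```

```text
(np.float64(283.6403239737659), np.float64(163.60473517011184), np.float64(266.828125)) [ 474.508058   -106.14032269   18.        ]
(np.float64(283.4370099840745), np.float64(226.69063916452285), np.float64(255.09375)) [470.82811654 -64.1367226   18.        ]
(np.float64(284.1808468554002), np.float64(95.3072206398527), np.float64(271.546875)) [ 477.99141888 -147.98320044   35.        ]
```

Request:
servo_tool --rows '[{"fingers": 1.5,"x": 0,"y": 0,"z": 2,"turn": 0},{"fingers": 1.5,"x": 0,"y": 0,"z": 1.5,"turn": 0},{"fingers": 1.5,"x": 0,"y": 0,"z": 1.2,"turn": 0},{"fingers": 1.5,"x": 0,"y": 0,"z": 0,"turn": 0},{"fingers": 1.5,"x": 0,"y": 0,"z": 0,"turn": 0}]'

```text
clock: 7.58
position: [470.0, -65.8, -2.8]
ee_rot: [0.737, -0.676, -0.0, 0.001]
contact_force: [-0.2, -0.3, -0.5]
gripper_width: 19.7
```

Run:
```python
from h import *
s=arm.read_state();print(s['clock'],s['position'],yaw(s)[0],s['gripper_width'],s['contact_force'])
```

```text
7.5833 [470.03229639 -65.83704178  -2.75712679] -85.04275699528145 19.66506415033431 [-0.24538085 -0.26130246 -0.51482855]
```

Request:
servo_tool --rows '[{"fingers": 1.5,"x": -0.16,"y": -0.07,"z": 0.2,"turn": 0},{"fingers": 1.5,"x": 0,"y": 0,"z": 0.1,"turn": 0}]'

```text
clock: 7.75
position: [471.7, -63.1, -4.7]
ee_rot: [0.738, -0.675, 0.001, -0.001]
contact_force: [0.9, -0.7, -0.2]
gripper_width: 19.7
```

Run:
```python
from h import *
s=arm.read_state();print(s['clock'],s['position'],yaw(s)[0],s['gripper_width'],s['contact_force'])
```

```text
7.75 [471.73997147 -63.09535809  -4.72546533] -84.95757230871119 19.660004688830238 [ 0.90189553 -0.71490191 -0.15346678]
```

Request:
servo_tool --rows '[{"fingers": 1.5,"x": 0,"y": 0,"z": 0,"turn": 0},{"fingers": 1.5,"x": 0,"y": 0,"z": 0,"turn": 0},{"fingers": 1.5,"x": 0,"y": 0,"z": 0,"turn": 0},{"fingers": 1.5,"x": 0,"y": 0,"z": 0,"turn": 0}]'

```text
clock: 8.08
position: [471.0, -62.7, -5.1]
ee_rot: [0.738, -0.675, 0.0, -0.0]
contact_force: [0.8, 0.1, -0.2]
gripper_width: 19.6
```

Run:
```python
from h import *
s=arm.read_state();print(s['clock'],s['position'],yaw(s)[0],s['gripper_width'],s['contact_force'])
```

```text
8.0833 [470.95625079 -62.74768399  -5.07317547] -84.900861524575 19.57447392191871 [ 0.82415657  0.1072244  -0.21773884]
```

Request:
servo_tool --rows '[{"fingers": 1.5,"x": 0.13,"y": 0.02,"z": 0.2,"turn": 0},{"fingers": 1.5,"x": 0,"y": 0,"z": 0.2,"turn": 0},{"fingers": 1.5,"x": 0,"y": 0,"z": 0.2,"turn": 0},{"fingers": 1.5,"x": 0,"y": 0,"z": 0,"turn": 0},{"fingers": 1.5,"x": 0,"y": 0,"z": 0,"turn": 0},{"fingers": 1.5,"x": 0,"y": 0,"z": 0,"turn": 0}]'

```text
clock: 8.58
position: [470.6, -64.2, -11.5]
ee_rot: [0.738, -0.675, -0.0, 0.0]
contact_force: [0.9, 0.5, -0.7]
gripper_width: 20.0
```

Run:
```python
from h import *
s=arm.read_state();print(s['clock'],s['position'],yaw(s)[0],s['gripper_width'],s['contact_force'])
```

```text
8.5833 [470.5961429  -64.1593732  -11.49587031] -84.91169681906125 19.95672866011221 [ 0.89713754  0.53399402 -0.65838995]
```

Request:
servo_tool --rows '[{"fingers": 1.5,"x": 0,"y": 0,"z": 0.1,"turn": 0},{"fingers": 1.5,"x": 0,"y": 0,"z": 0.05,"turn": 0},{"fingers": 1.5,"x": 0,"y": 0,"z": 0,"turn": 0},{"fingers": 3,"x": 0,"y": 0,"z": 0,"turn": 0},{"fingers": 4,"x": 0,"y": 0,"z": 0,"turn": 0},{"fingers": 4,"x": 0,"y": 0,"z": 0,"turn": 0}]'

```text
clock: 9.08
position: [470.7, -64.1, -12.9]
ee_rot: [0.738, -0.675, 0.0, -0.0]
contact_force: [-0.4, -0.3, 0.4]
gripper_width: 39.9
```

Request:
servo_tool --rows '[{"fingers": 4,"x": 0,"y": 0,"z": -1,"turn": 0},{"fingers": 4,"x": 0,"y": 0,"z": -3,"turn": 0},{"fingers": 4,"x": 0,"y": 0,"z": -3,"turn": 0},{"fingers": 4,"x": 3,"y": 0,"z": 0,"turn": 0}]'

```text
clock: 9.42
position: [477.8, -91.8, 62.3]
ee_rot: [0.74, -0.672, 0.004, -0.004]
contact_force: [1.2, 0.3, 0.6]
gripper_width: 39.7
```

Run:
```python
from h import *
s=arm.read_state();print(s['clock'],s['position'],yaw(s)[0],s['gripper_width'],s['contact_force'])
snap('wrist','w11')
crop('w11',200,30,370,330,2,'w11c.png')
plan(427.7,-331.6,40,-90)
```

```text
9.4167 [477.8423577  -91.76528628  62.34064705] -84.52210926523695 39.73086752571711 [1.16117002 0.25647509 0.63619901]
[np.float64(3.29), np.float64(0.97), np.float64(0.29), np.float64(0.74)]
[np.float64(3.3), np.float64(0.93), np.float64(0.29), np.float64(0.74)]
[np.float64(3.32), np.float64(0.89), np.float64(0.29), np.float64(0.74)]
[np.float64(3.33), np.float64(0.85), np.float64(0.29), np.float64(0.74)]
[np.float64(3.34), np.float64(0.8), np.float64(0.29), np.float64(0.74)]
[np.float64(3.35), np.float64(0.76), np.float64(0.29), np.float64(0.74)]
[np.float64(3.36), np.float64(0.72), np.float64(0.29), np.float64(0.74)]
```

View pics/w11c.png

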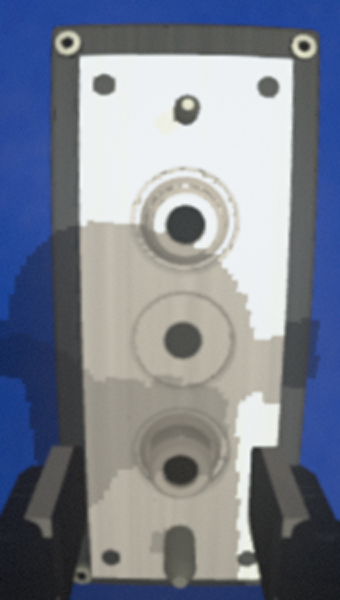

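Request:
servo_tool --rows '[{"fingers": 5,"x": 3.3,"y": 0.9,"z": 0,"turn": 0.7},{"fingers": 5,"x": 3.3,"y": 0.9,"z": 0,"turn": 0.7},{"fingers": 5,"x": 3.3,"y": 0.9,"z": 0,"turn": 0.7},{"fingers": 5,"x": 3.3,"y": 0.9,"z": 0.4,"turn": 0.7},{"fingers": 5,"x": 3.3,"y": 0.8,"z": 1,"turn": 0.7},{"fingers": 5,"x": 3.3,"y": 0.8,"z": 1,"turn": 0.7},{"fingers": 5,"x": 3.3,"y": 0.7,"z": 0,"turn": 0.7},{"fingers": 5,"x": 0,"y": 0,"z": 0,"turn": 0},{"fingers": 5,"x": 0,"y": 0,"z": 0,"turn": 0},{"fingers": 5,"x": 0,"y": 0,"z": 0,"turn": 0}]'

```text
clock: 10.3
position: [425.9, -327.7, 32.5]
ee_rot: [0.708, -0.706, -0.001, 0.0]
contact_force: [-0.3, -0.2, -0.6]
gripper_width: 49.8
```

Run:
```python
from h import *
s=arm.read_state();print(s['clock'],s['position'],yaw(s)[0],s['gripper_width'],s['contact_force'])
snap('wrist','w12')
T,k=load('w12')[2:]; c=proj([427.7,-331.6,17],T,k,True).astype(int);print(c)
a=blob('w12',*c,12);print(a,onz(a[0],a[1],17,T,k,True))
crop('w12',c[0]-50,c[1]-38,c[0]+50,c[1]+38,7.5,'w12n.png')
```

```text
10.3 [ 425.87040975 -327.72841349   32.50477329] -89.86872100688922 49.81535182301934 [-0.2706121  -0.16376205 -0.58644448]
[280 226]
(np.float64(280.63832531957314), np.float64(227.17276738595052), np.float64(266.46875)) [ 427.72096233 -331.38656454   17.        ]
```

View pics/w12n.png

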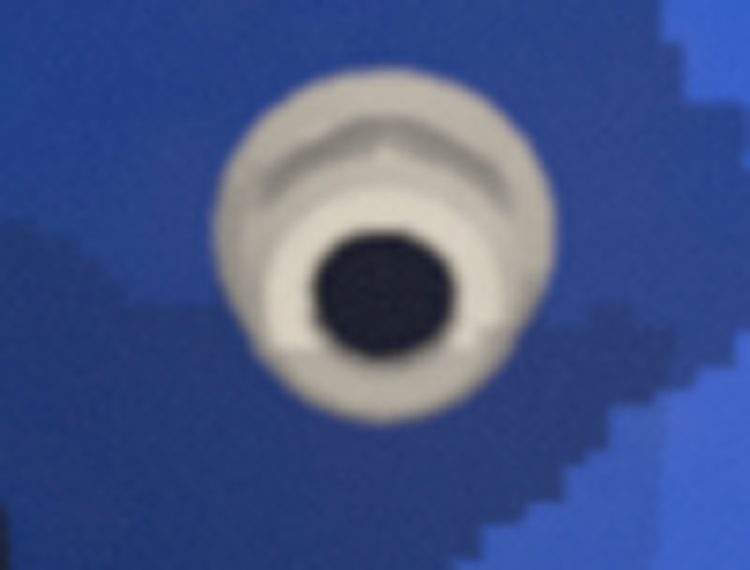

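Request:
servo_tool --rows '[{"fingers": 5,"x": 0.37,"y": -0.18,"z": 2,"turn": 0},{"fingers": 5,"x": 0,"y": 0,"z": 2,"turn": 0},{"fingers": 5,"x": 0,"y": 0,"z": 1.3,"turn": 0},{"fingers": 5,"x": 0,"y": 0,"z": 0.5,"turn": 0},{"fingers": 5,"x": 0,"y": 0,"z": 0,"turn": 0},{"fingers": 5,"x": 0,"y": 0,"z": 0,"turn": 0},{"fingers": 5,"x": 0,"y": 0,"z": 0,"turn": 0}]'

```text
clock: 10.93
position: [429.3, -331.4, -23.9]
ee_rot: [0.709, -0.706, 0.001, -0.0]
contact_force: [0.5, 0.3, 0.8]
gripper_width: 50.1
```

Run:
```python
from h import *
s=arm.read_state();print(s['clock'],s['position'],yaw(s)[0],s['gripper_width'],s['contact_force'])
```

```text
10.9333 [ 429.34112321 -331.43610004  -23.85994858] -89.74113712690534 50.054476447709305 [0.47647294 0.31941513 0.76973759]
```

Request:
servo_tool --rows '[{"fingers": 5,"x": 0,"y": 0.15,"z": 0.6,"turn": 0},{"fingers": 5,"x": 0,"y": 0,"z": 0,"turn": 0},{"fingers": 3.5,"x": 0,"y": 0,"z": 0,"turn": 0},{"fingers": 1.5,"x": 0,"y": 0,"z": 0,"turn": 0},{"fingers": 1.5,"x": 0,"y": 0,"z": 0,"turn": 0},{"fingers": 1.5,"x": 0,"y": 0,"z": 0,"turn": 0},{"fingers": 1.5,"x": 0,"y": 0,"z": 0,"turn": 0},{"fingers": 1.5,"x": 0,"y": 0,"z": 0,"turn": 0}]'

```text
clock: 11.6
position: [427.1, -331.7, -30.4]
ee_rot: [0.708, -0.706, 0.0, -0.0]
contact_force: [-0.4, 0.9, 4.2]
gripper_width: 19.6
```

Run:
```python
from h import *
s=arm.read_state();print(s['clock'],s['position'],yaw(s)[0],s['gripper_width'],s['contact_force'])
snap('wrist','w13');p=s['position']
T,k=load('w13')[2:]; c=proj([p[0],p[1],17],T,k,True);print(c)
a=blob('w13',*c.astype(int),14);print(a,onz(a[0],a[1],17,T,k,True)-p)
crop('w13',220,220,350,320,6,'w13c.png')
```

```text
11.6 [ 427.06218277 -331.74609556  -30.4065797 ] -89.8007412499116 19.604293860808234 [-0.36878063  0.87721629  4.19481858]
[283.60418443 281.30257392]
(np.float64(283.1193977905515), np.float64(281.4665641278965), np.float64(434.921875)) [ 0.21846939  0.08634028 47.4065797 ]
```

View pics/w13c.png

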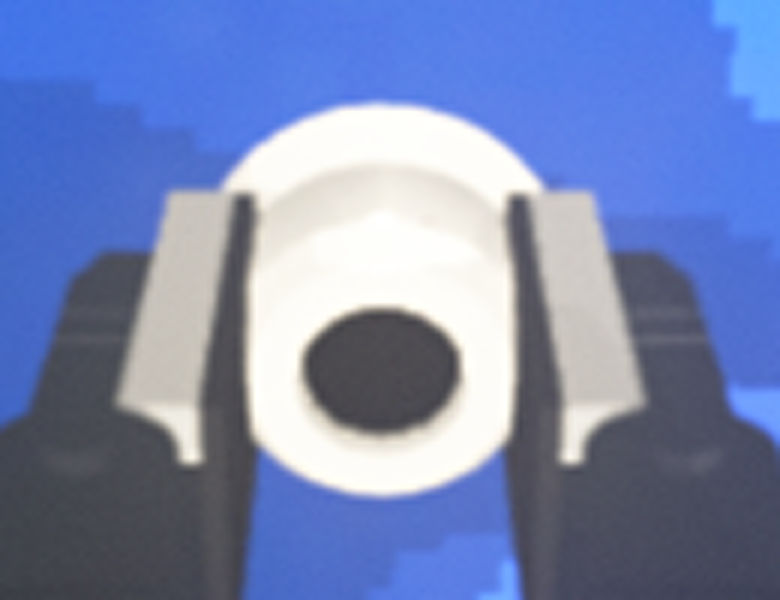

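Request:
servo_tool --rows '[{"fingers": 1.5,"x": 0,"y": 0,"z": -1,"turn": 0},{"fingers": 1.5,"x": 0,"y": 0,"z": -3,"turn": 0},{"fingers": 1.5,"x": -1,"y": -0.2,"z": -3,"turn": 0},{"fingers": 1.5,"x": -3.5,"y": -0.7,"z": -0.7,"turn": 0},{"fingers": 1.5,"x": -3.5,"y": -0.7,"z": 0,"turn": 0}]'

```text
clock: 12.07
position: [444.6, -252.0, 49.0]
ee_rot: [0.707, -0.707, 0.003, -0.002]
contact_force: [-0.3, -0.4, -1.0]
gripper_width: 19.6
```

Run:
```python
from h import *
s=arm.read_state();print(s['clock'],s['position'],yaw(s)[0],s['gripper_width'],s['contact_force'])
plan(474.4,-106,45,-85)
```

```text
12.0667 [ 444.5732088  -251.96515372   49.03298917] -89.97972852668441 19.640016420016412 [-0.34736177 -0.35469421 -1.02925899]
[np.float64(-3.64), np.float64(-0.79), np.float64(0.1), np.float64(-1.24)]
[np.float64(-3.62), np.float64(-0.87), np.float64(0.1), np.float64(-1.24)]
[np.float64(-3.6), np.float64(-0.94), np.float64(0.1), np.float64(-1.24)]
[np.float64(-3.58), np.float64(-1.02), np.float64(0.1), np.float64(-1.24)]
```

Request:
servo_tool --rows '[{"fingers": 1.5,"x": -3.6,"y": -0.8,"z": 0,"turn": -1.2},{"fingers": 1.5,"x": -3.6,"y": -0.9,"z": 0,"turn": -1.2},{"fingers": 1.5,"x": -3.6,"y": -0.9,"z": 0,"turn": -1.2},{"fingers": 1.5,"x": -3.5,"y": -1.0,"z": 0,"turn": -1.2},{"fingers": 1.5,"x": 0,"y": 0,"z": 2,"turn": 0},{"fingers": 1.5,"x": 0,"y": 0,"z": 1.5,"turn": 0},{"fingers": 1.5,"x": 0,"y": 0,"z": 1.0,"turn": 0},{"fingers": 1.5,"x": 0,"y": 0,"z": 0,"turn": 0},{"fingers": 1.5,"x": 0,"y": 0,"z": 0,"turn": 0},{"fingers": 1.5,"x": 0,"y": 0,"z": 0,"turn": 0}]'

```text
clock: 12.9
position: [474.1, -107.4, 1.8]
ee_rot: [0.737, -0.676, 0.0, -0.0]
contact_force: [-0.3, 0.2, 0.1]
gripper_width: 19.6
```

Request:
servo_tool --rows '[{"fingers": 1.5,"x": 0,"y": 0,"z": 0,"turn": 0},{"fingers": 1.5,"x": 0,"y": 0,"z": 0,"turn": 0}]'

```text
clock: 13.07
position: [474.1, -107.5, 1.9]
ee_rot: [0.737, -0.676, 0.001, -0.001]
contact_force: [0.2, -0.3, -1.8]
gripper_width: 19.4
```

Run:
```python
from h import *
s=arm.read_state();print(s['clock'],s['position'],yaw(s)[0],s['gripper_width'],s['contact_force'])
plan(474.4,-106.1,-11,-85,3)
```

```text
13.0667 [ 474.11905145 -107.4703264     1.90793886] -85.03696122330432 19.429092136871663 [ 0.22360691 -0.2611585  -1.80291289]
[np.float64(-0.04), np.float64(-0.01), np.float64(0.43), np.float64(-0.01)]
[np.float64(-0.04), np.float64(-0.01), np.float64(0.43), np.float64(-0.01)]
[np.float64(-0.04), np.float64(-0.01), np.float64(0.43), np.float64(-0.01)]
```

Request:
servo_tool --rows '[{"fingers": 1.5,"x": -0.12,"y": -0.03,"z": 0.4,"turn": 0},{"fingers": 1.5,"x": 0,"y": 0,"z": 0.3,"turn": 0},{"fingers": 1.5,"x": 0,"y": 0,"z": 0,"turn": 0},{"fingers": 1.5,"x": 0,"y": 0,"z": 0,"turn": 0},{"fingers": 1.5,"x": 0,"y": 0,"z": 0,"turn": 0}]'

```text
clock: 13.48
position: [473.8, -106.1, -6.0]
ee_rot: [0.737, -0.676, -0.0, 0.0]
contact_force: [-0.2, -0.4, -0.7]
gripper_width: 19.9
```

Run:
```python
from h import *
s=arm.read_state();print(s['clock'],s['position'],yaw(s)[0],s['gripper_width'],s['contact_force'])
plan(474.4,-106.1,-11,-85,3)
```

```text
13.4833 [ 473.75699311 -106.10986366   -5.96807931] -85.00719767898582 19.892210554484812 [-0.16952997 -0.37261342 -0.65726765]
[np.float64(0.0), np.float64(-0.02), np.float64(0.17), np.float64(-0.0)]
[np.float64(0.0), np.float64(-0.02), np.float64(0.17), np.float64(-0.0)]
[np.float64(0.0), np.float64(-0.02), np.float64(0.17), np.float64(-0.0)]
```

Request:
servo_tool --rows '[{"fingers": 1.5,"x": 0,"y": -0.06,"z": 0.2,"turn": 0},{"fingers": 1.5,"x": 0,"y": 0,"z": 0.2,"turn": 0},{"fingers": 1.5,"x": 0,"y": 0,"z": 0.2,"turn": 0},{"fingers": 1.5,"x": 0,"y": 0,"z": 0.1,"turn": 0},{"fingers": 1.5,"x": 0,"y": 0,"z": 0,"turn": 0},{"fingers": 1.5,"x": 0,"y": 0,"z": 0,"turn": 0}]'

```text
clock: 13.98
position: [474.6, -106.1, -12.0]
ee_rot: [0.737, -0.675, 0.0, -0.0]
contact_force: [-1.9, 1.1, 7.1]
gripper_width: 19.7
```

Run:
```python
from h import *
s=arm.read_state();print(s['clock'],s['position'],yaw(s)[0],s['gripper_width'],s['contact_force'])
```

```text
13.9833 [ 474.5793955  -106.06344703  -12.02948467] -84.97730866704872 19.72319941263708 [-1.92937368  1.07956132  7.12477458]
```

Request:
servo_tool --rows '[{"fingers": 3,"x": 0,"y": 0,"z": 0,"turn": 0},{"fingers": 4,"x": 0,"y": 0,"z": 0,"turn": 0},{"fingers": 4,"x": 0,"y": 0,"z": 0,"turn": 0},{"fingers": 4,"x": 0,"y": 0,"z": -1,"turn": 0},{"fingers": 4,"x": 0,"y": 0,"z": -3,"turn": 0},{"fingers": 4,"x": 0,"y": 0,"z": -4,"turn": 0},{"fingers": 5,"x": -3,"y": 0,"z": -4,"turn": 0},{"fingers": 5,"x": -3,"y": 0,"z": -1,"turn": 0},{"fingers": 5,"x": 0,"y": 0,"z": 0,"turn": 0},{"fingers": 5,"x": 0,"y": 0,"z": 0,"turn": 0}]'

```text
clock: 14.82
position: [469.9, -50.1, 111.2]
ee_rot: [0.738, -0.675, 0.0, -0.001]
contact_force: [-0.1, -0.0, -0.3]
gripper_width: 50.3
```

Run:
```python
from h import *
s=arm.read_state();print(s['clock'],s['position'],yaw(s)[0],s['gripper_width'],s['contact_force'])
p,d,cm=snap('wrist','w14')
T,k=load('w14')[2:]
def pt(u,v):
    o,dd=ray(u,v,T,k,True); c=(dd@T[:3,:3])[2]; return o+dd*d[v,u]/c
R=5.05*np.pi/180; ex=np.array([np.cos(R),np.sin(R),0]); ey=np.array([-np.sin(R),np.cos(R),0]); c=np.array([474.5,-106.05,0])
for n,y in (('L',42),('M',0),('R',-42)):
    q=proj(c+ey*y+[0,0,35],T,k,True).astype(int)
    try:
        a=blob('w14',*q,9); P=onz(a[0],a[1],35,T,k,True)-c
        print(n,a,'base x,y',(P@ex).round(1),(P@ey).round(1))
    except Exception as e: print(n,q,e)
    # rim heights
    z=[pt(*np.round(proj(c+ey*y+[7.5*np.cos(t),7.5*np.sin(t),37],T,k,True)).astype(int))[2].round(1) for t in np.arange(0,6.28,.785)]
    print('rim z',z)
dw=[proj(c+ey*s*78+[0,0,52],T,k,True).round(0) for s in (1,-1)];print(dw)
plan(489,260.5,75,-76)
```

```text
14.8167 [469.86811621 -50.11445175 111.22761571] -84.8822667652445 50.27273164711116 [-0.12202671 -0.04186129 -0.30584887]
L (np.float64(283.65363816787084), np.float64(189.24298122379807), np.float64(175.171875)) base x,y 0.4 42.0
rim z [np.float64(36.6), np.float64(37.7), np.float64(37.0), np.float64(36.4), np.float64(37.6), np.float64(37.5), np.float64(37.3), np.float64(36.5)]
M (np.float64(283.6661210475886), np.float64(136.76579966464388), np.float64(195.6875)) base x,y 0.5 0.2
rim z [np.float64(37.3), np.float64(37.3), np.float64(36.3), np.float64(36.8), np.float64(36.3), np.float64(37.2), np.float64(37.6), np.float64(37.1)]
R (np.float64(284.4488120269134), np.float64(82.52394869638351), np.float64(185.78125)) base x,y -0.1 -42.1
rim z [np.float64(37.6), np.float64(37.4), np.float64(36.7), np.float64(35.7), np.float64(37.5), np.float64(37.0), np.float64(37.4), np.float64(36.4)]
[array([284., 239.]), array([284.,  32.])]
[np.float64(-3.85), np.float64(-0.63), np.float64(0.44), np.float64(-1.12)]
[np.float64(-3.84), np.float64(-0.7), np.float64(0.44), np.float64(-1.12)]
[np.float64(-3.82), np.float64(-0.78), np.float64(0.44), np.float64(-1.12)]
[np.float64(-3.81), np.float64(-0.85), np.float64(0.44), np.float64(-1.12)]
[np.float64(-3.79), np.float64(-0.93), np.float64(0.44), np.float64(-1.12)]
[np.float64(-3.77), np.float64(-1.0), np.float64(0.44), np.float64(-1.12)]
[np.float64(-3.75), np.float64(-1.07), np.float64(0.44), np.float64(-1.12)]
[np.float64(-3.73), np.float64(-1.15), np.float64(0.44), np.float64(-1.12)]
```

View pics/w14.png

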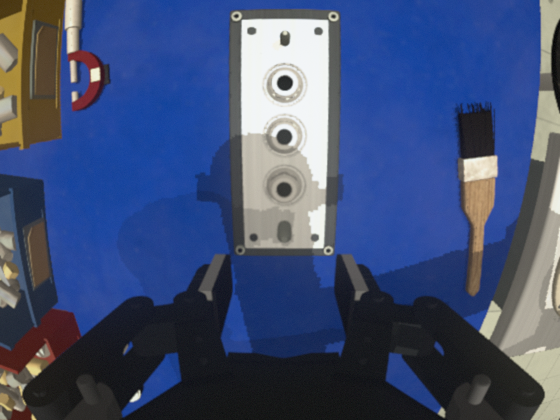

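Run:
```python
from h import *
crop('w14',264,210,304,260,12,'d1.png'); crop('w14',264,15,304,65,12,'d2.png')
p,d,T,k=load('w14')
import sys
a=cv2.imread('pics/d1.png');b=cv2.imread('pics/d2.png');cv2.imwrite('pics/dd.png',cv2.resize(np.hstack([a[:580],b[:580]]),None,fx=.8,fy=.8))
```

```text
(no output)
```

View pics/dd.png

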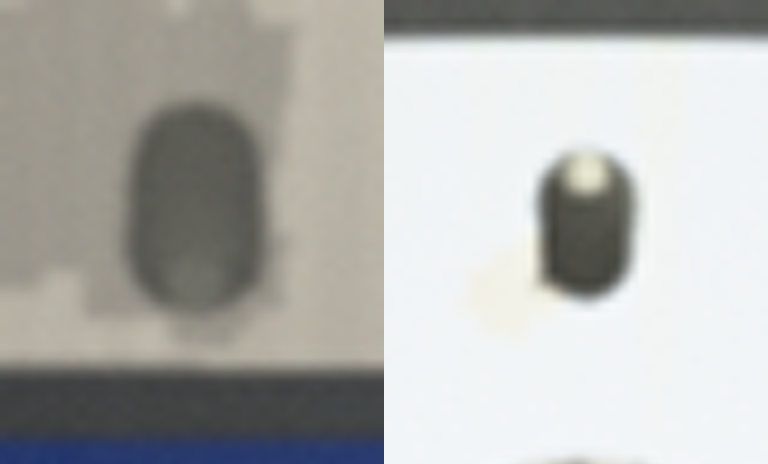

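Request:
servo_tool --rows '[{"fingers": 5,"x": -3.8,"y": -0.6,"z": 0,"turn": -1.1},{"fingers": 5,"x": -3.8,"y": -0.7,"z": 0,"turn": -1.1},{"fingers": 5,"x": -3.8,"y": -0.8,"z": 0,"turn": -1.1},{"fingers": 5,"x": -3.8,"y": -0.9,"z": 0,"turn": -1.1},{"fingers": 5,"x": -3.8,"y": -0.9,"z": 0,"turn": -1.1},{"fingers": 5,"x": -3.8,"y": -1.0,"z": 0.4,"turn": -1.1},{"fingers": 5,"x": -3.8,"y": -1.1,"z": 1,"turn": -1.1},{"fingers": 5,"x": -3.5,"y": -1.1,"z": 1,"turn": -1.1},{"fingers": 5,"x": 0,"y": 0,"z": 0,"turn": 0},{"fingers": 5,"x": 0,"y": 0,"z": 0,"turn": 0}]'

```text
clock: 15.7
position: [492.9, 257.5, 83.7]
ee_rot: [0.787, -0.617, -0.0, 0.003]
contact_force: [-0.3, -1.7, -1.0]
gripper_width: 50.2
```

Request:
servo_tool --rows '[{"fingers": 5,"x": 0,"y": 0,"z": 0,"turn": 0},{"fingers": 5,"x": 0,"y": 0,"z": 0,"turn": 0}]'

```text
clock: 15.87
position: [493.4, 255.7, 85.9]
ee_rot: [0.786, -0.618, -0.0, 0.001]
contact_force: [0.3, -0.2, 0.5]
gripper_width: 49.9
```

Run:
```python
from h import *
s=arm.read_state();print(s['clock'],s['position'],yaw(s)[0],s['gripper_width'],s['contact_force'])
snap('wrist','w15')
```

```text
15.8667 [493.42654871 255.74613245  85.8569341 ] -76.31516991683559 49.89538258955544 [ 0.26053375 -0.15125177  0.52540587]
```

View pics/w15.png

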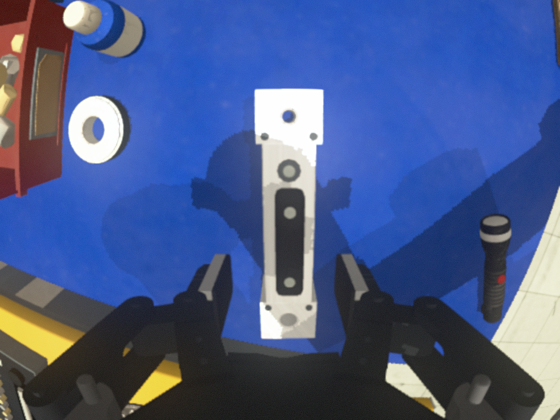

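Bridge well visible: narrow hole (289,116), wide hole (288,320), handle bolts (290,213) and (289,282).

Run:
```python
from h import *
crop('w15',245,80,335,345,2.2,'w15c.png')
p,d,T,k=load('w15')
vv,uu=np.mgrid[60:345,240:340]
o,dd=ray(uu,vv,T,k,True); c=(dd@T[:3,:3])[...,2]; P=o+dd*(d[60:345,240:340]/c)[...,None]
g=p[60:345,240:340].mean(-1)
for n,m,z in (('handle',(abs(P[...,2]-81)<5)&(g<90),82),('top',(abs(P[...,2]-48)<4),48)):
    m8=m.astype(np.uint8); nn,l,st,_=cv2.connectedComponentsWithStats(m8); i=1+st[1:,4].argmax(); mm=l==i
    cs,_=cv2.findContours(mm.astype(np.uint8),cv2.RETR_EXTERNAL,cv2.CHAIN_APPROX_NONE); c0=max(cs,key=len)[:,0]+[240,60]
    W=onz(c0[:,0].astype(float),c0[:,1].astype(float),z,T,k,True)[:,:2].astype(np.float32)
    print(n,np.median(P[...,2][mm]),cv2.minAreaRect(W))
for u,v,z in ((289,116,48),(290,213,82),(289,282,82),(288,320,48)):
    a=blob('w15',u,v,7) if z==48 else None
    if a: print(a,onz(a[0],a[1],z,T,k,True))
    else:
        a=blob('w15',u,v,7,bright=True,thr=90); print(a,onz(a[0],a[1],82,T,k,True))
```

```text
handle 81.50196377005255 ((489.3506774902344, 258.3377990722656), (16.670061111450195, 68.85598754882812), 14.270800590515137)
top 47.91201319015019 ((488.8654479980469, 260.4341735839844), (44.37841796875, 191.6356658935547), 13.82093334197998)
(np.float64(288.4388658628485), np.float64(116.04315812609897), np.float64(124.40625)) [507.45408417 184.8632884   48.        ]
(np.float64(289.537383764765), np.float64(212.33840160844434), np.float64(124.34375)) [494.17250007 238.37053681  82.        ]
(np.float64(289.16633778994844), np.float64(282.0617147229381), np.float64(97.0)) [483.18149757 283.03885915  82.        ]
(np.float64(288.13329142403387), np.float64(319.3901204340921), np.float64(147.578125)) [470.23915441 335.12831866  48.        ]
```

View pics/w15c.png

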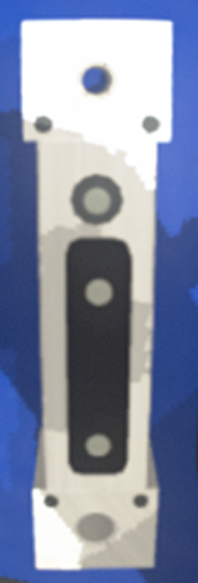

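Request:
servo_tool --rows '[{"fingers": 5,"x": -0.58,"y": 0.33,"z": 0,"turn": -0.1},{"fingers": 5,"x": 0,"y": 0,"z": 2,"turn": 0},{"fingers": 5,"x": 0,"y": 0,"z": 1.5,"turn": 0},{"fingers": 5,"x": 0,"y": 0,"z": 1,"turn": 0},{"fingers": 5,"x": 0,"y": 0,"z": 0,"turn": 0},{"fingers": 5,"x": 0,"y": 0,"z": 0,"turn": 0},{"fingers": 5,"x": 0,"y": 0,"z": 0,"turn": 0},{"fingers": 5,"x": 0,"y": 0,"z": 0,"turn": 0}]'

```text
clock: 16.58
position: [489.6, 262.8, 42.5]
ee_rot: [0.787, -0.616, 0.0, -0.001]
contact_force: [0.2, 0.3, 1.2]
gripper_width: 49.9
```

Run:
```python
from h import *
s=arm.read_state();print(s['clock'],s['position'],yaw(s)[0],s['gripper_width'],s['contact_force'])
plan(488.8,260.5,18,-76.15,1)
```

```text
16.5833 [489.64558785 262.75690749  42.50489355] -76.10824104376918 49.88526039033996 [0.23341219 0.27705843 1.17341255]
[np.float64(0.2), np.float64(0.14), np.float64(2.45), np.float64(0.04)]
```

Request:
servo_tool --rows '[{"fingers": 5,"x": 0.2,"y": 0.14,"z": 1,"turn": 0},{"fingers": 5,"x": 0,"y": 0,"z": 0.8,"turn": 0},{"fingers": 5,"x": 0,"y": 0,"z": 0.6,"turn": 0},{"fingers": 5,"x": 0,"y": 0,"z": 0,"turn": 0},{"fingers": 5,"x": 0,"y": 0,"z": 0,"turn": 0},{"fingers": 5,"x": 0,"y": 0,"z": 0,"turn": 0}]'

```text
clock: 17.08
position: [488.4, 260.2, 17.7]
ee_rot: [0.787, -0.616, 0.0, -0.0]
contact_force: [0.6, 0.4, -0.2]
gripper_width: 50.1
```

Run:
```python
from h import *
s=arm.read_state();print(s['clock'],s['position'],yaw(s)[0],s['gripper_width'],s['contact_force'])
snap('wrist','w16')
```

```text
17.0833 [488.41989835 260.24079322  17.69045098] -76.09644750739399 50.087200540348334 [ 0.64027602  0.36509828 -0.15677979]
```

View pics/w16.png

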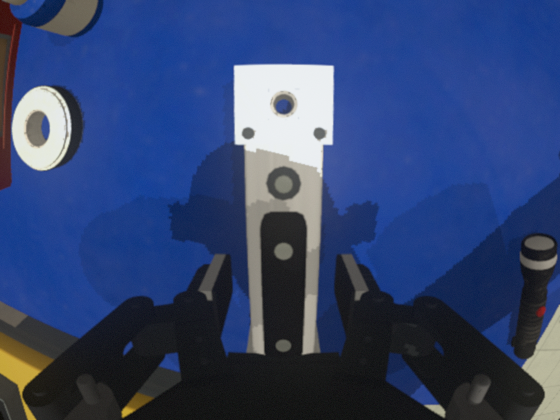

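Request:
servo_tool --rows '[{"fingers": 3,"x": 0,"y": 0,"z": 0,"turn": 0},{"fingers": 1,"x": 0,"y": 0,"z": 0,"turn": 0},{"fingers": 1,"x": 0,"y": 0,"z": 0,"turn": 0},{"fingers": 1,"x": 0,"y": 0,"z": 0,"turn": 0},{"fingers": 1,"x": 0,"y": 0,"z": 0,"turn": 0},{"fingers": 1,"x": 0,"y": 0,"z": 0,"turn": 0}]'

```text
clock: 17.63
position: [488.6, 260.3, 17.9]
ee_rot: [0.787, -0.616, 0.0, -0.001]
contact_force: [2.0, 1.0, 2.7]
gripper_width: 17.3
```

```bash
cat >> h.py <<'E'
def brel(tag,p,psi,dz=0):
    # bridge features in tool frame; top plane z=48+dz
    T,k=load(tag)[2:]
    a=np.radians(psi); tx=np.array([np.cos(a),np.sin(a)]); ty=np.array([np.sin(a),-np.cos(a)])
    out=[]
    for xt,z in ((78,48),(23,82)):
        e=np.append(p[:2]+tx*xt,z+dz); q=proj(e,T,k,True)
        b=blob(tag,int(round(q[0])),int(round(q[1])),9,**({} if z==48 else dict(thr=90,bright=True)))
        w=onz(b[0],b[1],z+dz,T,k,True)[:2]-p[:2]; out.append((w@tx,w@ty)); print('pred',q.round(1),'seen',np.round(b,1),'tool xy',np.round(out[-1],2))
    return out
E
python3 - <<'E'
from h import *
s=arm.read_state();print(s['clock'],s['position'],yaw(s)[0],s['gripper_width'],s['contact_force'])
snap('wrist','w17')
brel('w17',s['position'],yaw(s)[0])
E
```

```text
17.6333 [488.59022258 260.31962676  17.85942415] -76.09636695579256 17.28574647405365 [1.96693396 0.96042013 2.73542042]
pred [283.8 103. ] seen [283.4 106.  180. ] tool xy [76.66 -0.18]
pred [283.7 249.9] seen [283.2 250.9 226.6] tool xy [22.61 -0.19]
```

View pics/w17.png

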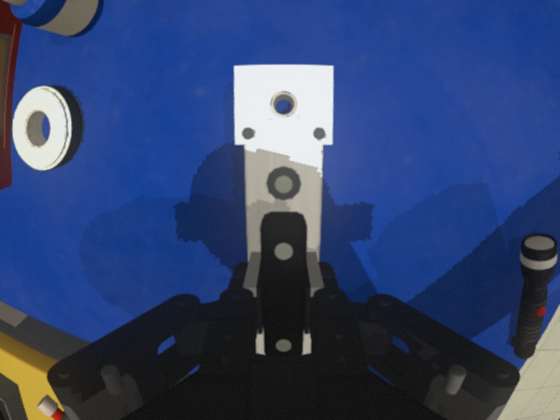

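Request:
servo_tool --rows '[{"fingers": 1,"x": 0,"y": 0,"z": -0.5,"turn": 0},{"fingers": 1,"x": 0,"y": 0,"z": -2,"turn": 0},{"fingers": 1,"x": 0,"y": 0,"z": -3,"turn": 0},{"fingers": 1,"x": 0,"y": 0,"z": -3,"turn": 0},{"fingers": 1,"x": 0,"y": 0,"z": -1,"turn": 0},{"fingers": 1,"x": 0,"y": 0,"z": 0,"turn": 0}]'

```text
clock: 18.18
position: [489.0, 261.0, 114.7]
ee_rot: [0.787, -0.616, 0.0, -0.003]
contact_force: [0.0, 0.3, -4.0]
gripper_width: 17.4
```

Run:
```python
from h import *
s=arm.read_state();print(s['clock'],s['position'],yaw(s)[0],s['gripper_width'],s['contact_force'])
plan(474.3,-106.3,108,-84.95,14)
```

```text
18.1833 [488.98257084 261.01017084 114.65961896] -76.11053224990003 17.40927031530645 [ 0.02593189  0.33054581 -4.04150157]
[np.float64(2.53), np.float64(0.72), np.float64(0.05), np.float64(0.63)]
[np.float64(2.53), np.float64(0.69), np.float64(0.05), np.float64(0.63)]
[np.float64(2.54), np.float64(0.66), np.float64(0.05), np.float64(0.63)]
[np.float64(2.55), np.float64(0.63), np.float64(0.05), np.float64(0.63)]
[np.float64(2.55), np.float64(0.61), np.float64(0.05), np.float64(0.63)]
[np.float64(2.56), np.float64(0.58), np.float64(0.05), np.float64(0.63)]
[np.float64(2.57), np.float64(0.55), np.float64(0.05), np.float64(0.63)]
[np.float64(2.57), np.float64(0.52), np.float64(0.05), np.float64(0.63)]
[np.float64(2.58), np.float64(0.49), np.float64(0.05), np.float64(0.63)]
[np.float64(2.58), np.float64(0.46), np.float64(0.05), np.float64(0.63)]
[np.float64(2.59), np.float64(0.44), np.float64(0.05), np.float64(0.63)]
[np.float64(2.59), np.float64(0.41), np.float64(0.05), np.float64(0.63)]
[np.float64(2.6), np.float64(0.38), np.float64(0.05), np.float64(0.63)]
[np.float64(2.6), np.float64(0.35), np.float64(0.05), np.float64(0.63)]
```

Request:
servo_tool --rows '[{"fingers": 1,"x": 1.5,"y": 0.4,"z": 0,"turn": 0.6},{"fingers": 1,"x": 2.5,"y": 0.7,"z": 0,"turn": 0.6},{"fingers": 1,"x": 2.5,"y": 0.7,"z": 0,"turn": 0.6},{"fingers": 1,"x": 2.6,"y": 0.7,"z": 0,"turn": 0.6},{"fingers": 1,"x": 2.6,"y": 0.6,"z": 0,"turn": 0.6},{"fingers": 1,"x": 2.6,"y": 0.6,"z": 0,"turn": 0.6},{"fingers": 1,"x": 2.6,"y": 0.6,"z": 0,"turn": 0.6},{"fingers": 1,"x": 2.6,"y": 0.5,"z": 0,"turn": 0.7},{"fingers": 1,"x": 2.6,"y": 0.5,"z": 0,"turn": 0.7},{"fingers": 1,"x": 2.6,"y": 0.5,"z": 0,"turn": 0.7}]'

```text
clock: 19.02
position: [475.6, 4.1, 109.7]
ee_rot: [0.752, -0.659, -0.002, 0.002]
contact_force: [0.1, 0.3, -3.4]
gripper_width: 17.3
```

Request:
servo_tool --rows '[{"fingers": 1,"x": 2.6,"y": 0.4,"z": 0,"turn": 0.6},{"fingers": 1,"x": 2.6,"y": 0.4,"z": 0,"turn": 0.6},{"fingers": 1,"x": 2.6,"y": 0.4,"z": 0,"turn": 0.6},{"fingers": 1,"x": 2.6,"y": 0.4,"z": 0,"turn": 0.6},{"fingers": 1,"x": 1.1,"y": 0.1,"z": 0,"turn": 0},{"fingers": 1,"x": 0,"y": 0,"z": 0,"turn": 0},{"fingers": 1,"x": 0,"y": 0,"z": 0,"turn": 0},{"fingers": 1,"x": 0,"y": 0,"z": 0,"turn": 0}]'

```text
clock: 19.68
position: [473.6, -109.5, 111.2]
ee_rot: [0.738, -0.674, -0.001, 0.001]
contact_force: [-0.2, 0.0, -4.4]
gripper_width: 17.0
```

Run:
```python
from h import *
s=arm.read_state();print(s['clock'],s['position'],yaw(s)[0],s['gripper_width'],s['contact_force'],s['ee_rot'],s['wrist_torque'])
snap('wrist','w18')
brel('w18',s['position'],yaw(s)[0],s['position'][2]-17.9)
plan(474.3,-106.3,108,-84.95,1)
```

```text
19.6833 [ 473.63521773 -109.54304296  111.20988211] -84.82550338910556 17.00996303492004 [-0.17934511  0.04688317 -4.35197559] [ 0.73830484 -0.67446589 -0.00106413  0.00077781] [-0.0208735  -0.0137772   0.04893766]Traceback (most recent call last):
  File "<stdin>", line 4, in <module>
  File "h.py", line 59, in brel
    b=blob(tag,int(round(q[0])),int(round(q[1])),9,**({} if z==48 else dict(thr=90,bright=True)))
  File "h.py", line 43, in blob
    i=np.bincount(b).argmax()
ValueError: attempt to get argmax of an empty sequence
```

View pics/w18.png

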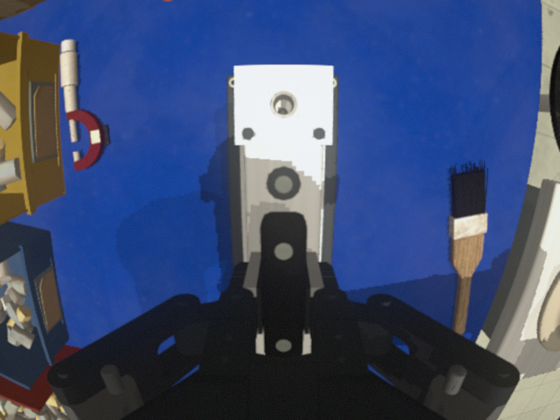

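Run:
```python
from h import *
plan(474.3,-106.3,80,-84.95,1)
```

```text
[np.float64(-0.29), np.float64(-0.05), np.float64(3.16), np.float64(0.17)]
```

Request:
servo_tool --rows '[{"fingers": 1,"x": -0.3,"y": -0.05,"z": 1,"turn": 0.12},{"fingers": 1,"x": 0,"y": 0,"z": 1.2,"turn": 0},{"fingers": 1,"x": 0,"y": 0,"z": 0.9,"turn": 0},{"fingers": 1,"x": 0,"y": 0,"z": 0,"turn": 0},{"fingers": 1,"x": 0,"y": 0,"z": 0,"turn": 0},{"fingers": 1,"x": 0,"y": 0,"z": 0,"turn": 0},{"fingers": 1,"x": 0,"y": 0,"z": 0,"turn": 0}]'

```text
clock: 20.32
position: [475.6, -106.7, 82.1]
ee_rot: [0.738, -0.675, 0.001, -0.001]
contact_force: [-0.5, -0.0, -4.5]
gripper_width: 16.9
```

Run:
```python
from h import *
s=arm.read_state();print(s['clock'],s['position'],yaw(s)[0],s['gripper_width'],s['contact_force'],s['ee_rot'],s['joint_vel'].round(3))
plan(474.3,-106.3,74,-84.95,1)
```

```text
20.3167 [ 475.59181216 -106.68098899   82.09850389] -84.90767686053557 16.919933285251407 [-0.54120811 -0.01763809 -4.50739167] [ 7.37821227e-01 -6.74995753e-01  5.59704857e-04 -5.06168504e-04] [-0.004 -0.003 -0.001 -0.002  0.002  0.001]
[np.float64(-0.05), np.float64(0.13), np.float64(0.81), np.float64(0.04)]
```

Request:
servo_tool --rows '[{"fingers": 1,"x": -0.04,"y": 0.13,"z": 0.3,"turn": 0},{"fingers": 1,"x": 0,"y": 0,"z": 0.3,"turn": 0},{"fingers": 1,"x": 0,"y": 0,"z": 0,"turn": 0},{"fingers": 1,"x": 0,"y": 0,"z": 0,"turn": 0},{"fingers": 1,"x": 0,"y": 0,"z": 0,"turn": 0}]'

```text
clock: 20.73
position: [473.7, -106.6, 75.5]
ee_rot: [0.738, -0.675, 0.0, -0.0]
contact_force: [-0.1, 0.4, -3.5]
gripper_width: 17.5
```

Run:
```python
from h import *
s=arm.read_state();print(s['clock'],s['position'],yaw(s)[0],s['gripper_width'],s['contact_force'],s['joint_vel'].round(3))
snap('wrist','w19'); crop('w19',224,55,344,145,6,'w19c.png'); snap('side','s2'); 
T,k=load('s2')[2:]; print(proj([474.5,-106,50],T,k)); crop('s2',190,190,320,290,6,'s2c.png')
plan(474.3,-106.3,74,-84.95,1)
```

```text
20.7333 [ 473.67644964 -106.60445817   75.49474147] -84.92802865953306 17.515256413238347 [-0.1247736   0.37519291 -3.45770392] [-0.001 -0.     0.003 -0.001 -0.001  0.001]
[255.61268498 240.83448975]
[np.float64(-0.02), np.float64(-0.06), np.float64(0.15), np.float64(0.02)]
```

View pics/w19c.png

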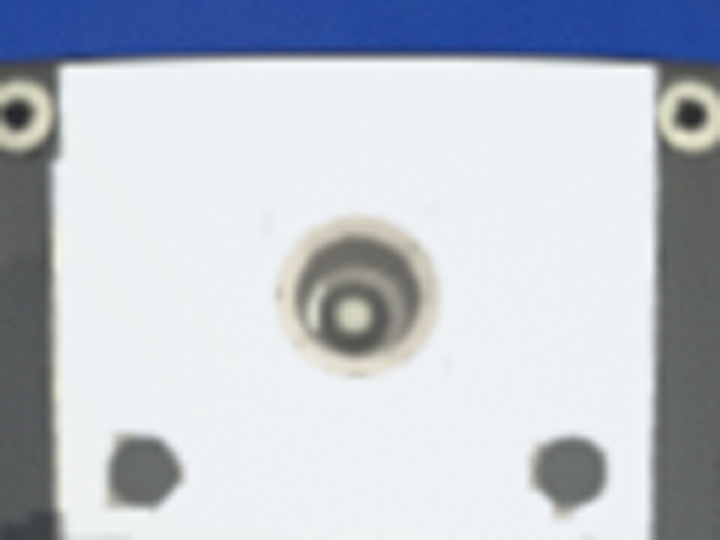

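View pics/s2c.png

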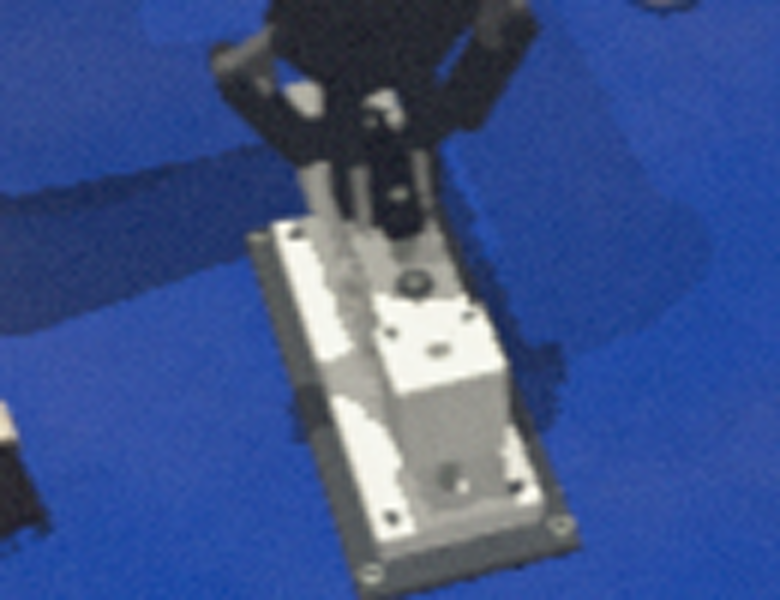

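Run:
```python
from h import *
T,k=load('w19')[2:]
def w(cx,cy,z): return onz(224+(cx+.5)/6-.5,55+(cy+.5)/6-.5,z,T,k,True)
print('dowel',w(354,316,52)); print('hole top rim outer',w(357.5,295,48+57.6)); print('hole inner',w(357.5,296,48+56.6)); print('lower mouth ring', w(358,310,57.6))
print('expected dowel', 474.5+78*np.sin(np.radians(5.05)), -106.05-78*np.cos(np.radians(5.05)))
```

```text
dowel [ 481.14464068 -183.73698323   52.        ]
hole top rim outer [ 480.78765372 -183.87586794  105.6       ]
hole inner [ 480.78459857 -183.83849546  104.6       ]
lower mouth ring [ 480.78187172 -184.2160092    57.6       ]
expected dowel 481.3659541593113 -183.74722436150623
```

Request:
servo_tool --rows '[{"fingers": 1,"x": -0.02,"y": -0.05,"z": 0.2,"turn": 0},{"fingers": 1,"x": 0,"y": 0,"z": 0.2,"turn": 0},{"fingers": 1,"x": 0,"y": 0,"z": 0,"turn": 0},{"fingers": 1,"x": 0,"y": 0,"z": 0,"turn": 0},{"fingers": 1,"x": 0,"y": 0,"z": 0,"turn": 0}]'

```text
clock: 21.25
position: [474.1, -106.3, 71.4]
ee_rot: [0.738, -0.675, -0.0, 0.0]
contact_force: [-0.6, -0.6, -4.0]
gripper_width: 17.3
```

Run:
```python
from h import *
s=arm.read_state();print(s['clock'],s['position'],yaw(s)[0],s['gripper_width'],s['contact_force'],s['wrist_torque'])
```

```text
21.25 [ 474.05241283 -106.29986237   71.39444387] -84.92652937699162 17.303517436698474 [-0.62602143 -0.56420922 -4.04225342] [-0.01767017  0.0262253   0.05438799]
```

Spot on. Lower onto the tapers.

Request:
servo_tool --rows '[{"fingers": 1,"x": 0,"y": 0,"z": 0.2,"turn": 0},{"fingers": 1,"x": 0,"y": 0,"z": 0.2,"turn": 0},{"fingers": 1,"x": 0,"y": 0,"z": 0.2,"turn": 0},{"fingers": 1,"x": 0,"y": 0,"z": 0,"turn": 0},{"fingers": 1,"x": 0,"y": 0,"z": 0,"turn": 0}]'

```text
clock: 21.67
position: [473.9, -106.3, 65.2]
ee_rot: [0.738, -0.675, -0.0, 0.0]
contact_force: [-0.1, -0.2, -4.1]
gripper_width: 16.9
```

Run:
```python
from h import *
s=arm.read_state();print(s['clock'],s['position'],yaw(s)[0],s['gripper_width'],s['contact_force'],s['wrist_torque'])
```

```text
21.6667 [ 473.90619829 -106.31987635   65.24175795] -84.9277914711616 16.90544585047291 [-0.10237008 -0.22731464 -4.05683205] [-0.06430552  0.01623732  0.00204896]
```

Request:
servo_tool --rows '[{"fingers": 1,"x": 0,"y": -0.03,"z": 0.2,"turn": 0},{"fingers": 1,"x": 0,"y": 0,"z": 0.2,"turn": 0},{"fingers": 1,"x": 0,"y": 0,"z": 0.2,"turn": 0},{"fingers": 1,"x": 0,"y": 0,"z": 0,"turn": 0},{"fingers": 1,"x": 0,"y": 0,"z": 0,"turn": 0}]'

```text
clock: 22.08
position: [474.2, -106.3, 59.2]
ee_rot: [0.738, -0.675, -0.0, 0.0]
contact_force: [1.0, -0.9, -4.0]
gripper_width: 17.3
```

Run:
```python
from h import *
s=arm.read_state();print(s['clock'],s['position'],yaw(s)[0],s['gripper_width'],s['contact_force'],s['wrist_torque'])
```

```text
22.0833 [ 474.21044117 -106.28480453   59.24667589] -84.92859134745365 17.252719386057233 [ 0.95491266 -0.94953519 -4.01970373] [-1.47321181e-02  1.21291501e-02  7.96625455e-05]
```

Request:
servo_tool --rows '[{"fingers": 1,"x": 0,"y": 0,"z": 0.25,"turn": 0},{"fingers": 1,"x": 0,"y": 0,"z": 0.25,"turn": 0},{"fingers": 1,"x": 0,"y": 0,"z": 0.25,"turn": 0},{"fingers": 1,"x": 0,"y": 0,"z": 0.25,"turn": 0},{"fingers": 1,"x": 0,"y": 0,"z": 0,"turn": 0},{"fingers": 1,"x": 0,"y": 0,"z": 0,"turn": 0}]'

```text
clock: 22.58
position: [474.2, -106.3, 49.2]
ee_rot: [0.738, -0.675, -0.0, 0.0]
contact_force: [-0.1, -0.1, -3.8]
gripper_width: 17.3
```

Run:
```python
from h import *
s=arm.read_state();print(s['clock'],s['position'],yaw(s)[0],s['gripper_width'],s['contact_force'],s['wrist_torque'])
```

```text
22.5833 [ 474.19559093 -106.30458237   49.20800549] -84.92652227212959 17.253680132516987 [-0.12221063 -0.14729008 -3.78672709] [ 0.03197761 -0.00806493  0.01657988]
```

Request:
servo_tool --rows '[{"fingers": 1,"x": 0,"y": 0,"z": 0.2,"turn": 0},{"fingers": 1,"x": 0,"y": 0,"z": 0.2,"turn": 0},{"fingers": 1,"x": 0,"y": 0,"z": 0.2,"turn": 0},{"fingers": 1,"x": 0,"y": 0,"z": 0.1,"turn": 0},{"fingers": 1,"x": 0,"y": 0,"z": 0,"turn": 0},{"fingers": 1,"x": 0,"y": 0,"z": 0,"turn": 0}]'

```text
clock: 23.08
position: [474.7, -106.3, 43.2]
ee_rot: [0.738, -0.675, 0.0, -0.0]
contact_force: [-2.1, 0.1, 5.2]
gripper_width: 17.1
```

Run:
```python
from h import *
s=arm.read_state();print(s['clock'],s['position'],yaw(s)[0],s['gripper_width'],s['contact_force'],s['wrist_torque'])
```

```text
23.0833 [ 474.70876966 -106.32861812   43.15027175] -84.91491829109923 17.09190300783629 [-2.05027286  0.07726677  5.16183885] [ 0.17258232  0.63020135 -0.02934541]
```

Request:
servo_tool --rows '[{"fingers": 1,"x": 0,"y": 0,"z": 0.15,"turn": 0},{"fingers": 1,"x": 0,"y": 0,"z": 0.15,"turn": 0},{"fingers": 1,"x": 0,"y": 0,"z": 0.1,"turn": 0},{"fingers": 1,"x": 0,"y": 0,"z": 0,"turn": 0},{"fingers": 1,"x": 0,"y": 0,"z": 0,"turn": 0},{"fingers": 1,"x": 0,"y": 0,"z": 0,"turn": 0}]'

```text
clock: 23.58
position: [474.8, -106.3, 39.9]
ee_rot: [0.738, -0.675, 0.001, -0.0]
contact_force: [-3.0, 0.9, 10.3]
gripper_width: 16.9
```

Run:
```python
from h import *
s=arm.read_state();print(s['clock'],s['position'],yaw(s)[0],s['gripper_width'],s['contact_force'],s['wrist_torque'])
```

```text
23.5833 [ 474.83763139 -106.33281967   39.8770655 ] -84.88995069188763 16.9089083842466 [-3.02448493  0.93808646 10.33769783] [ 0.43405872  1.20607091 -0.07940186]
```

Request:
servo_tool --rows '[{"fingers": 1,"x": 0,"y": 0,"z": 0.1,"turn": 0},{"fingers": 1,"x": 0,"y": 0,"z": 0.1,"turn": 0},{"fingers": 1,"x": 0,"y": 0,"z": 0,"turn": 0},{"fingers": 1,"x": 0,"y": 0,"z": 0,"turn": 0},{"fingers": 1,"x": 0,"y": 0,"z": 0,"turn": 0}]'

```text
clock: 24.0
position: [474.9, -106.3, 39.7]
ee_rot: [0.738, -0.675, 0.001, -0.0]
contact_force: [-9.6, 4.4, 23.8]
gripper_width: 17.3
```

Run:
```python
from h import *
s=arm.read_state();print(s['clock'],s['position'],yaw(s)[0],s['gripper_width'],s['contact_force'],s['wrist_torque'])
```

```text
24.0 [ 474.93204065 -106.30735005   39.74883798] -84.8486265720352 17.31919895192565 [-9.5955526   4.37357009 23.76702466] [ 1.1293986   2.50665769 -0.01909351]
```

Request:
servo_tool --rows '[{"fingers": 1,"x": 0,"y": 0.08,"z": 0,"turn": 0},{"fingers": 1,"x": 0,"y": 0,"z": 0.03,"turn": 0},{"fingers": 1,"x": 0,"y": 0,"z": 0,"turn": 0},{"fingers": 1,"x": 0,"y": 0,"z": 0,"turn": 0}]'

```text
clock: 24.33
position: [475.0, -106.3, 39.7]
ee_rot: [0.738, -0.675, 0.001, -0.001]
contact_force: [-7.4, 3.7, 24.1]
gripper_width: 17.3
```

Run:
```python
from h import *
s=arm.read_state();print(s['clock'],s['position'],yaw(s)[0],s['gripper_width'],s['contact_force'],s['wrist_torque'])
snap('side','s3'); crop('s3',190,190,320,290,6,'s3c.png'); snap('wrist','w20')
p,d,T,k=load('w20')
def P(u,v):
    o,dd=ray(u,v,T,k,True); c=(dd@T[:3,:3])[2]; return (o+dd*d[v,u]/c).round(1)
for u,v in ((250,80),(315,80),(245,110),(322,110),(255,90),(310,90)): print(P(u,v))
```

```text
24.3333 [ 474.96766777 -106.31003259   39.7330106 ] -84.8433493262645 17.284100488590557 [-7.40572225  3.67966105 24.05388106] [ 1.1025507   2.26642449 -0.07432811]
[ 497.7 -193.2   69.9]
[ 469.1 -195.6   70.7]
[ 498.8 -179.4   70. ]
[ 464.6 -182.5   69.1]
[ 495.  -188.7   70.9]
[ 470.9 -190.9   70.8]
```

View pics/s3c.png

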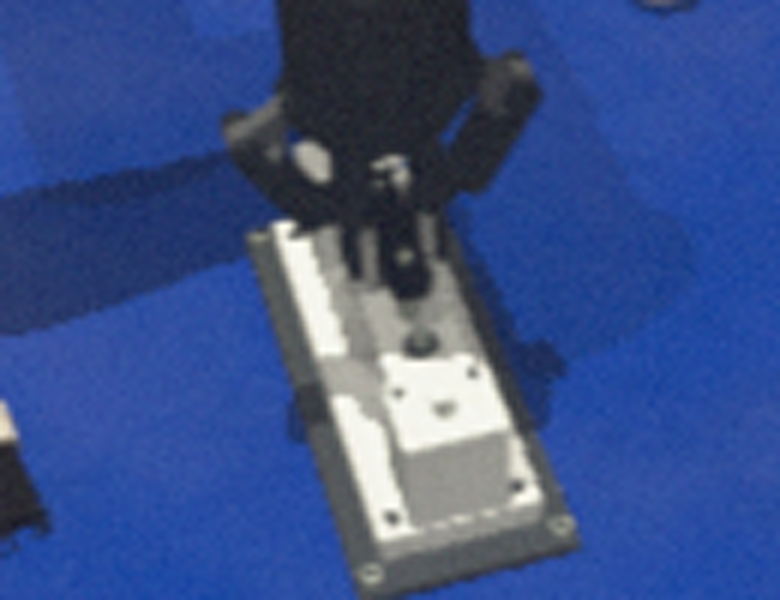

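View pics/w20.png

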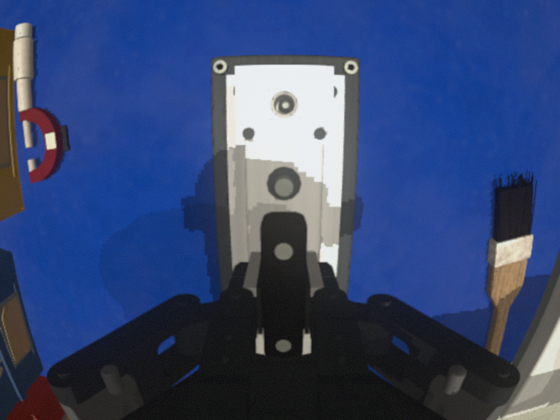

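Request:
servo_tool --rows '[{"fingers": 1,"x": 0,"y": 0.04,"z": 0.05,"turn": 0},{"fingers": 1,"x": 0,"y": 0,"z": 0,"turn": 0},{"fingers": 1,"x": 0,"y": 0,"z": 0,"turn": 0},{"fingers": 1,"x": 0,"y": 0,"z": 0,"turn": 0}]'

```text
clock: 24.77
position: [475.0, -106.3, 39.7]
ee_rot: [0.738, -0.674, 0.002, -0.001]
contact_force: [-7.0, 4.9, 26.3]
gripper_width: 17.2
```

Run:
```python
from h import *
from scipy.spatial.transform import Rotation as R
s=arm.read_state();print(s['clock'],s['position'],s['gripper_width'],s['contact_force'],s['wrist_torque'])
m=R.from_quat(s['ee_rot']).as_matrix(); print('tool z axis',m[:,2].round(4))
p,d,cm=snap('top','t2'); crop('t2',245,190,350,265,7,'t2c.png')
p,d,cm=snap('wrist','w21'); T,k=load('w21')[2:]
vv,uu=np.mgrid[60:260,225:345]
o,dd=ray(uu,vv,T,k,True); c=(dd@T[:3,:3])[...,2]; P=o+dd*(d[60:260,225:345]/c)[...,None]
for lo,hi,n in ((66,74,'bridge'),(19,25,'face')):
    Q=P[(P[...,2]>lo)&(P[...,2]<hi)]; Q=Q-[474.5,-106,0]
    A=np.c_[Q[:,:2],np.ones(len(Q))]; f=np.linalg.lstsq(A,Q[:,2],rcond=None)[0]; print(n,len(Q),f, 'z at y=-78',f[2]-78*f[1],'y+78',f[2]+78*f[1])
```

```text
24.7667 [ 474.96383149 -106.30307925   39.70220147] 17.220760598228708 [-7.01498115  4.92643671 26.27048373] [ 1.29072591  2.40187963 -0.06603686]
tool z axis [ 4.2e-03 -8.0e-04 -1.0e+00]
bridge 13526 [-5.27935502e-04  1.95804934e-03  7.00523898e+01] z at y=-78 69.89966199339544 y+78 70.20511769078864
face 5536 [1.71337564e-04 1.99661751e-04 2.19209823e+01] z at y=-78 21.90540872840789 y+78 21.936555961572942
```

View pics/t2c.png

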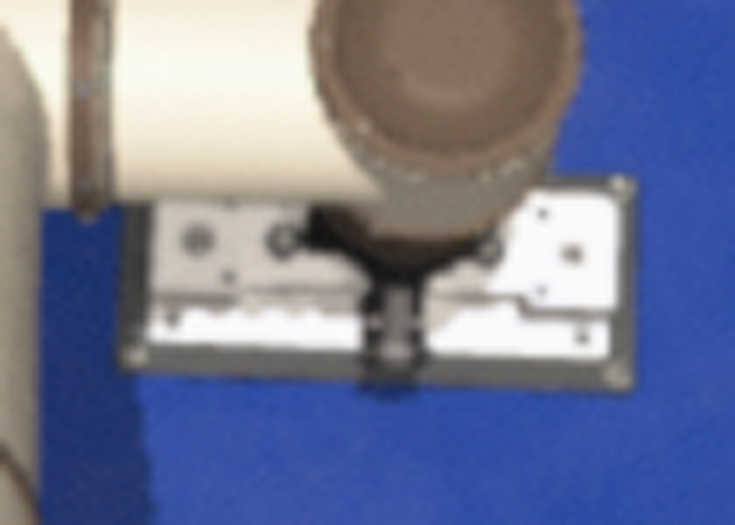

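Run:
```python
from h import *
p,d,T,k=load('t2')
vv,uu=np.mgrid[205:250,255:345]
o,dd=ray(uu,vv,T,k); P=o+dd*d[205:250,255:345][...,None]
R=np.radians(5.05); Q=P-[474.5,-106.05,0]; bx=Q[...,0]*np.cos(R)+Q[...,1]*np.sin(R); by=-Q[...,0]*np.sin(R)+Q[...,1]*np.cos(R)
for n,x0,x1,y0,y1 in (('wide foot',-18,18,64,92),('narrow foot',-18,18,-92,-64),('face+',-33,-25,40,94),('face-',-33,-25,-94,-40)):
    m=(bx>x0)&(bx<x1)&(by>y0)&(by<y1); z=P[...,2][m]; print(n,m.sum(),np.median(z).round(2),z.mean().round(2),(z.std()/np.sqrt(len(z))).round(2))
```

```text
wide foot 112 70.6 67.99 0.75
narrow foot 111 71.45 69.75 0.64
face+ 149 401.35 285.65 14.37
face- 51 23.73 23.29 0.41
```

Run:
```python
from h import *
print(arm.job_done()); s=arm.read_state(); print(s['clock'],s['position'],s['contact_force'])
```

```text
the job is handed in; nothing more can be done
None
the job is handed in; nothing more can be done
```

The job is handed in at about 25 s. Both loose nuts are in the free seats, and the bridge is over the dowels, wide hole on the thick one. The arm is still gripping the handle and pressing it shut.

**Nuts:** After release, all three nut rims read about 37 mm above the bench, which is the fully home height. Each nut was within about 0.5 mm of its seat centre.

**Bridge:** Pushing it the last 2 mm moved it only about 0.1 mm while the upward force rose from 10 to 24 N, so the feet are bearing on the base. The final reading was 26 N, against about 10 N of spring force beyond the bridge's weight. The bridge's upper face is about 70 mm up, as it should be when shut.

**Checks that disagreed or were weak:**
- **Finger tips:** Two cameras showed the tips about 35–38 mm behind the reported tool point, where the description puts them level with it. I set all gripping heights from the camera images instead.
- **Gripper opening:** It read about 19.5 mm on the nuts' 22 mm flats and about 17 mm on the 18 mm handle.
- **Side force:** About 8 N sideways and 2.7 N m remained at the wrist when shut.
- **Far foot:** The wide-hole foot was hidden from the wrist camera. I checked it only with the coarser overhead camera, which put the two feet level within about 1 mm.

The two orange look-alikes, the bottle, ring and marker were not touched.

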